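Hold the bowl-lift key switch turned on the bakery mixer's key station

TASK

Unlock the mixer's bowl lift: draw the lock pin straight up out of its bore in the key station and park it upright in the open notch on the station's side, fully down on its collar and let go. Then take the square-headed key from the wooden holder, push it fully home in the lock (its pins are sticky, so work it in with a wiggle), turn it clockwise a quarter to the stop and finish while still gripping it there, because the lock springs back if let go. Leave the round-headed key in the holder and everything else on the counter where it is.

Things in the scene. Friction and masses are not known exactly. Their poses are not given: they have to be found in the camera images.
- station: White key station box, fixed, 130 (x) x 200 (y) x 70 mm (z), origin under its centre, z up. On its top at y +35 mm the lock, in a brass ring 42 mm across; at y -11 mm the bore with the lock pin; on its -y end a dark bracket with the notch. The lock's steel cam arm, 8 mm thick, top at 79 mm, reaches 58 mm from the lock's axis towards -y, forked around the pin, and turns with the lock.
- pin_head (a point): Centre of the lock pin's black knob (upright cylinder, 18 mm dia, 24 mm tall), to grip; z up. Pin loose, 60 g. Below: stem 10 mm dia; collar 22 mm dia, 4 mm thick, underside 28 mm below this point; shank 8 mm dia, 36 mm long, ends 64 mm below. At the start the collar rests on the cam arm's fork, shank in the bore: it comes free after rising 36 mm. While in, it blocks the lock.
- notch (a point): Place of the parked pin's axis in the notch, on the bracket's top face, 70 mm up; fixed, axes as the station's. Notch 11 mm wide in x, closed 7 mm away towards +y, open towards -y (bracket ends 20 mm away), above and below; bracket 24 mm thick, 50 mm wide in x. The pin hangs upright in it, collar on the bracket: knob centre 28 mm above this point.
- keyway (a point): Mouth of the key slot, on the lock's vertical axis at its top face, 79 mm up. Turns with the lock: y along the slot, x across, z up; at the start parallel to the station's axes. Slot 18 (y) x 7 mm (x), 35 mm deep, flared by 2.2 mm all round at 45 degrees at the top. Two sticky sliding pins stand about 3 mm into its ends, 6 to 24 mm down: a straight push takes 20 N, a 1 mm wiggle 12.
- lock (a joint): Turn of the lock in rad: 0 at rest, grows clockwise seen from above, stop at 1.62. A spring turns it back: 0.08 N m at 0, 0.16 N m at the stop. The key has about 0.13 rad of play in the slot, so it turns that much farther than the lock.
- key_bow (a point): Centre of the square black head (36 x 36, 10 mm thick) of the key to use, gripped across its thickness. z up, y along the head's width, x through it. Loose, 50 g. Below: neck; round shoulder 22 mm dia, underside 34 mm below this point; blade 16 (y) x 5 mm (x), tip 62 mm below; same after a half turn. Starts upright in a holder slot, on its shoulder. Home in the lock: 34 mm above keyway.
- round_bow (a point): Centre of the round black head (36 mm dia, 10 mm thick) of the other key, in the other slot of the holder, 60 mm away, otherwise like the first. It stays there.
- holder_top (a point): Centre of the top of the wooden key holder, fixed, 60 (x) x 140 (y) x 35 mm (z). Two slots, 31 mm deep, 30 mm from this point towards +y and -y, long along y; which key stands in which varies.
- bowl: Bystander: steel mixing bowl, 200 mm across, 110 mm high, origin under its centre.
- soap: Bystander: green soap bottle, 64 mm across, 190 mm high, origin under its centre.
- ramekin: Bystander: white ramekin, 66 mm across, 45 mm high, origin under its centre.
- spoon: Bystander: steel spoon lying flat, 190 mm long, along its x.
- nozzle: Bystander: steel cone-shaped piping nozzle, 28 mm across, 40 mm high, origin under its centre.
- jar: Bystander: glass jar with steel lid, 72 mm across, 90 mm high, origin under its centre.
There are look-alikes about, which are no part of the job. Leave any orange look-alike of the part that bears key_bow alone.

How it is judged:
By the outcome, as a careful person would: the job done as asked, in the order asked, and still so for the second after the job is handed in, while the arm keeps its last pose, push and grip.
It also fails if it takes over 72 s, if anything falls off the work surface, if the arm or the gripper's body presses on something with over 40 N, if the wrist force passes 120 N, or if a joint passes its speed limit or range.

ROBOT

A 6-joint arm with a two-finger parallel gripper is mounted at the origin on the work surface. World frame = base frame: x ahead of the robot, y to its left, z up, the work surface at z = 0. Lengths are in m, angles in rad, forces in N, time in s.
With the tool pointing down it reaches from about 0.375 to 0.975 m from the base axis. Payload 3.8 kg.
Tool frame: the origin (TCP) lies on the centre line of the jaws, within the pads' length; the fingertips stand 22 mm ahead of it and the grasp point (between the pads) lies 3 mm ahead of it; x points along the fingers, y is the direction in which the jaws open and shut, and the axes are right-handed (so a half turn about x gives the same grasp; the last joint's range is limited). The gripper opens to 85 mm and grips with 20 to 120 N. Pads are 22 mm wide; open, the fingers measure 114 mm over their backs; the gripper's body (76 mm by 85 mm) begins 54 mm behind the grasp point. The pads swing forward as they close: fully open they stand 13 mm farther back than shut.
Start: joints at [1.137, 0.264, 1.604, -0, 1.274, -0.037], TCP at [0.261, 0.623, 0.253] pointing down, gripper open.
Joint ranges: [-2.63, 2.63], [-0.94, 2.18], [0.31, 2.57], [-1.31, 4.45], [0, 2.66], [-2.55, 2.55]. Speed limits (rad/s): [2.57, 2.57, 3.14, 3.14, 3.14, 3.14].

INTERFACE

Orientations are given as a rotation vector (axis times angle).
In Python, from workcell import monitor, eyes, finish_job gives the robot as it stands. The module is installed in compiled form; this text tells all that it offers.
- The arm moves only by the tool play_rows, never from a script. Its argument "deltas" is a list of rows, each an object of numbers: "wx", "wy", "wz": the turn, a rotation vector about the world's x, y, z in degrees; "x", "y", "z": the shift along the world's x, y, z in mm; "fingers": the closure, from -1 (fully open) to 1 (shut), so that 0 is half open. A call has 1 to 20 rows; each row is the pose to reach, as a shift and turn from the pose commanded when the call began; what a row does not reach only later rows make up. A row lasts 1/8 s, in which the tool goes at most 62.5 mm and 10.7 degrees, less where a joint would pass 70% of its speed; a pose out of reach is approached as far as the arm can. A call with a gripper value outside its range is refused whole. The fingers move at their own pace and stop on an object; "grip_force" is the grip in N (left out, the last holds). Time passes only in rows, so rows that repeat a pose let the fingers close. It gives the time, the measured TCP pose, the force and the opening at its end, in the units of the state.
- monitor.read_state(): the state, without advancing time (a new reading comes with each control period).
- eyes.read_camera(name): name is "scene" or "side" or "wrist"; returns a dict with "frame" (400x640x3 uint8, red, green, blue), "depth" (400x640 float32, m along the optical axis (not along the pixel's ray), 0 where there is no reading), "K" (3x3 intrinsics, pixels), "k1" (the pictures are not rectified: a ray, as slopes to the right and down, at radius r is drawn at 1 + k1 r^2 times it, then the intrinsics apply), "view" (4x4, takes a point from world to camera coordinates); the wrist camera has in their place "tool_from_camera" (4x4, takes a point from camera to tool coordinates, whose origin is the TCP and whose axes are the tool frame's). Camera axes: x right, y down, z forward; pixel columns grow to the right and rows downward; lengths in m; the calibration is good to about 2 mm. A picture is of the moment at which its call begins: read the wrist's pose just before it.
- finish_job(): hands the job in, once; it reports no verdict.
The state is a dict: "time": time; "q": joint angles; "joint_vel": joint speeds; "joint_torque": joint torques, N m; "tool_pos": TCP position; "tcp_rot": TCP orientation; "wrist_force": force on the tool from outside, world axes, zero at the start; "torque": the same for the moment, N m; "width": opening from 0.0 (shut) to 1.0 (fully open).
Only numpy, scipy, OpenCV 4.12 (cv2) and the standard library are available. Lean on these libraries where they do the work, as an engineer would, in place of code of your own. Each camera call takes 0.05 s, during which the arm holds its last target.

## Working session

There is one attempt and no reset: what is moved stays moved. The work goes in short steps, Python scripts to look and compute and a tool call to move; the robot and the scene stay as the last step left them, time stands still between calls to the robot, and variables do not carry over. Pictures are saved under pics/ and viewed, and the job is handed in when it is done.

Besides the shell and the picture viewer there is one more tool, called after "Emit:" as name(argument=value, ...) on one line, values as JSON. play_rows: Moves the arm, as the interface text tells. Its arguments: {"type":"object","properties":{"deltas":{"type":"array"},"grip_force":{"type":"number"}},"required":["deltas"]}

```bash
ls; mkdir -p pics; cat > h.py <<'E'
import numpy as np, cv2, pickle
from scipy.spatial.transform import Rotation as R
from workcell import monitor, eyes
def snap(name,tag):
    s=monitor.read_state(); c=eyes.read_camera(name)
    if name=='wrist':
        T=np.eye(4); T[:3,:3]=R.from_rotvec(s['tcp_rot']).as_matrix(); T[:3,3]=s['tool_pos']
        c['c2w']=T@c['tool_from_camera']
    else: c['c2w']=np.linalg.inv(c['view'])
    pickle.dump(c,open(f'{tag}.pkl','wb'))
    cv2.imwrite(f'pics/{tag}.png',c['frame'][:,:,::-1]); return c
def load(tag): return pickle.load(open(f'{tag}.pkl','rb'))
def slopes(c,uv):
    uv=np.atleast_2d(np.array(uv,float));K=c['K']
    d=np.stack([(uv[:,0]-K[0,2])/K[0,0],(uv[:,1]-K[1,2])/K[1,1]],1)
    u=d.copy()
    for _ in range(20): u=d/(1+c['k1']*(u**2).sum(1,keepdims=True))
    return u
def plane(c,uv,z):
    u=slopes(c,uv);d=np.c_[u,np.ones(len(u))]@c['c2w'][:3,:3].T;o=c['c2w'][:3,3]
    return o+d*((z-o[2])/d[:,2])[:,None]
def deep(c,uv):
    u=slopes(c,uv);uvi=np.atleast_2d(uv).astype(int);z=c['depth'][uvi[:,1],uvi[:,0]]
    return (np.c_[u,np.ones(len(u))]*z[:,None])@c['c2w'][:3,:3].T+c['c2w'][:3,3]
def cloud(c):
    v,u=np.mgrid[0:400,0:640]; uv=np.c_[u.ravel(),v.ravel()]
    P=deep(c,uv); P[c['depth'].ravel()==0]=np.nan
    return P.reshape(400,640,3)
def proj(c,P):
    P=np.atleast_2d(P);w=np.linalg.inv(c['c2w']);q=P@w[:3,:3].T+w[:3,3];u=q[:,:2]/q[:,2:]
    u=u*(1+c['k1']*(u**2).sum(1,keepdims=True));K=c['K'];return np.c_[u[:,0]*K[0,0]+K[0,2],u[:,1]*K[1,1]+K[1,2]]
def crop(tag,x0,y0,x1,y1,s,out):
    c=load(tag);cv2.imwrite(f'pics/{out}.png',cv2.resize(c['frame'][y0:y1,x0:x1,::-1],None,fx=s,fy=s,interpolation=cv2.INTER_CUBIC))
E
python3 - <<'E'
from h import *
for n in ['scene','side','wrist']:
    c=snap(n,n+'0'); print(n,c['K'].tolist(),c['k1'],c['c2w'].round(3).tolist())
s=monitor.read_state();print(s)
E
```

```text
pics
scene [[516.2360561114546, 0.0, 317.4150579480718], [0.0, 516.2360561114546, 206.27809752131196], [0.0, 0.0, 1.0]] -0.06360078597601919 [[-0.101, 0.843, -0.529, 1.416], [0.995, 0.088, -0.051, 0.155], [0.004, -0.531, -0.847, 1.427], [0.0, 0.0, 0.0, 1.0]]
side [[372.61461048156525, 0.0, 325.27474204425596], [0.0, 372.61461048156525, 200.44129301329858], [0.0, 0.0, 1.0]] 0.01594820359946145 [[0.989, -0.1, 0.106, 0.461], [-0.146, -0.694, 0.705, -0.598], [0.003, -0.713, -0.701, 0.748], [0.0, 0.0, 0.0, 1.0]]
wrist [[283.33224133492, 0.0, 323.77108612174857], [0.0, 283.33224133492, 198.46821066997958], [0.0, 0.0, 1.0]] -0.040822253602860716 [[0.386, 0.891, 0.24, 0.2], [0.922, -0.372, -0.103, 0.647], [-0.003, 0.262, -0.965, 0.373], [0.0, 0.0, 0.0, 1.0]]
{'time': 0.15, 'q': array([ 1.13710259e+00,  2.64639241e-01,  1.60508314e+00, -1.18897308e-05,
        1.27368731e+00, -3.69387451e-02]), 'joint_vel': array([-0.00154567, -0.00094473, -0.00289465,  0.00027161,  0.00064287,
        0.00131808]), 'joint_torque': array([-1.99873452e-04, -5.15906811e+01, -3.67960024e+01, -7.97216262e-05,
        8.19924666e-03, -2.84463380e-05]), 'tool_pos': array([0.2606431 , 0.62206848, 0.25219579]), 'tcp_rot': array([ 0.30985801,  1.54870936, -0.31265286]), 'wrist_force': array([ 0.45149379, -0.41087645,  0.31015803]), 'torque': array([-0.00729942, -0.03665707,  0.01344791]), 'width': 0.9994081943154962}
```

View pics/scene0.png

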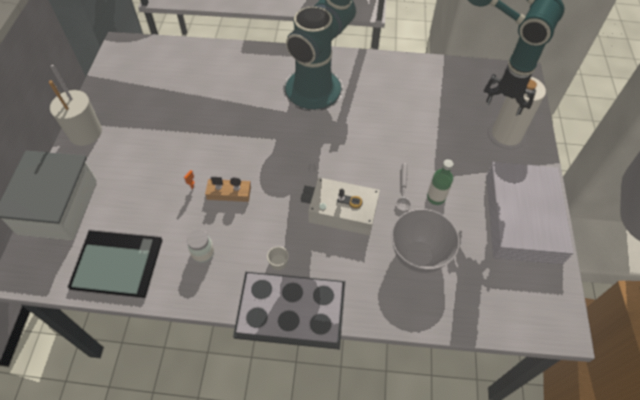

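View pics/side0.png

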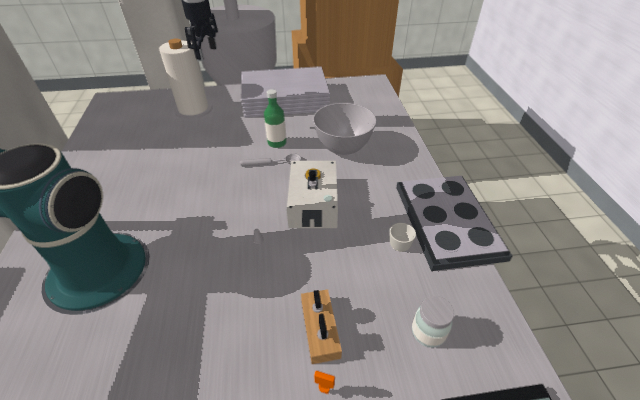

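View pics/wrist0.png

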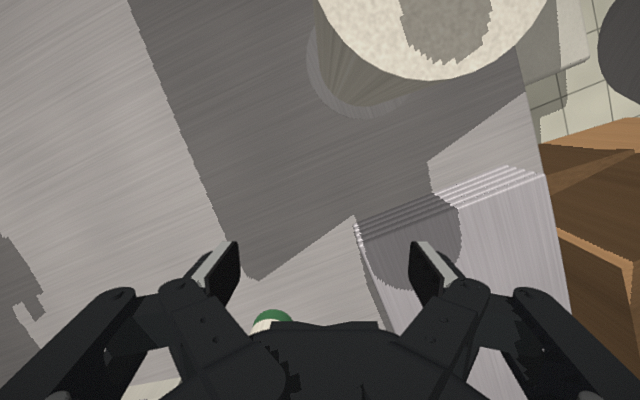

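Scene: station about (345,203), holder with two black keys (216,183) and (236,182), orange look-alike key (190,180) beside it. Enlarge both.

```bash
python3 - <<'E'
from h import *
crop('scene0',160,150,400,250,3.3,'a')
c=load('side0')
crop('side0',260,140,400,400,2.3,'b')
for t in ['scene0','side0']:
    c=load(t);P=cloud(c)
    h=cv2.cvtColor(c['frame'],cv2.COLOR_RGB2HSV)
    # brass-like
    print(t)
c=load('scene0')
print('station corners top z=.07',plane(c,[(321,180),(379,191),(372,222),(311,212)],.07).round(4).tolist())
print('holder',plane(c,[(206,180),(250,180),(250,190),(206,190)],.035).round(4).tolist())
print('keys',plane(c,[(216,180),(236,180)],.085).round(4).tolist())
E
```

```text
scene0
side0
station corners top z=.07 [[0.4684, 0.075, 0.07], [0.4914, 0.2618, 0.07], [0.6075, 0.2449, 0.07], [0.5913, 0.0561, 0.07]]
holder [[0.4831, -0.304, 0.035], [0.4682, -0.1594, 0.035], [0.5073, -0.1526, 0.035], [0.5221, -0.2954, 0.035]]
keys [[0.5133, -0.2558, 0.085], [0.5068, -0.1924, 0.085]]
```

View pics/a.png

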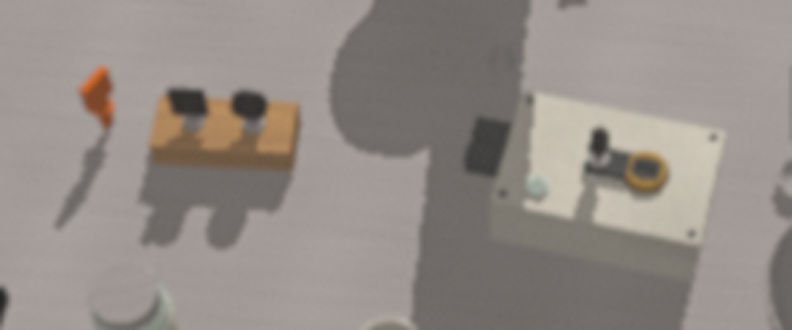

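View pics/b.png

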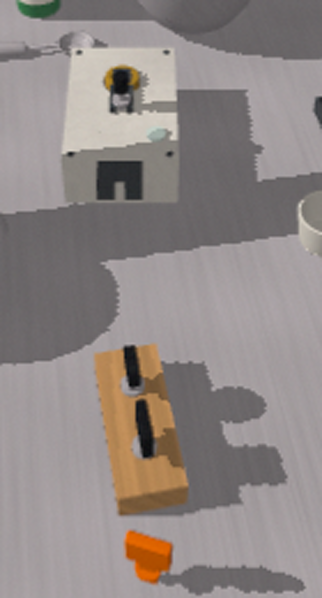

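Candidates for the key: square black head at (216,183), round black head at (236,182), orange look-alike at (190,180). The shadows confirm it: the square key is the one in the -y slot. Next I move the wrist camera over the station.

Emit:
play_rows(deltas=[{"z": 60}, {"x": 30, "y": -52, "z": 60, "wz": -9}, {"x": 270, "y": -470, "z": 60, "wz": -73}, {"x": 270, "y": -470, "z": 60, "wz": -73}, {"x": 270, "y": -470, "z": 60, "wz": -73}, {"x": 270, "y": -470, "z": 60, "wz": -73}, {"x": 270, "y": -470, "z": 60, "wz": -73}, {"x": 270, "y": -470, "z": 60, "wz": -73}, {"x": 270, "y": -470, "z": 60, "wz": -73}, {"x": 270, "y": -470, "z": 60, "wz": -73}, {"x": 270, "y": -470, "z": 60, "wz": -73}, {"x": 270, "y": -470, "z": 40, "wz": -73}, {"x": 270, "y": -470, "z": 40, "wz": -73}])

```text
schema error: expected keys wx, wy, wz, x, y, z, fingers
```

```bash
python3 - <<'E'
from h import *
s=monitor.read_state();print(s['time'],s['q'].round(3),s['tool_pos'],R.from_rotvec(s['tcp_rot']).as_matrix().round(3).tolist())
c=snap('wrist','w1');print(c['tool_from_camera'].round(4).tolist())
E
```

```text
0.15 [ 1.137  0.265  1.605 -0.     1.274 -0.037] [0.2606431  0.62206848 0.25219579] [[-0.001, 0.386, 0.922], [-0.002, 0.922, -0.386], [-1.0, -0.002, -0.0]]
[[0.0005, -0.2616, 0.9652, -0.121], [1.0, 0.0003, -0.0004, -0.0006], [-0.0002, 0.9652, 0.2616, -0.0653], [0.0, 0.0, 0.0, 1.0]]
```

View pics/w1.png

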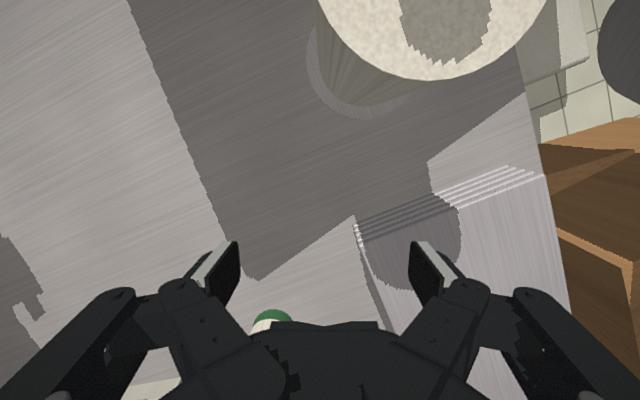

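Emit:
play_rows(deltas=[{"wx": 0, "wy": 0, "wz": 0, "x": 0, "y": 0, "z": 60, "fingers": -1}, {"wx": 0, "wy": 0, "wz": -9, "x": 30, "y": -52, "z": 60, "fingers": -1}, {"wx": 0, "wy": 0, "wz": -73, "x": 270, "y": -470, "z": 60, "fingers": -1}, {"wx": 0, "wy": 0, "wz": -73, "x": 270, "y": -470, "z": 60, "fingers": -1}, {"wx": 0, "wy": 0, "wz": -73, "x": 270, "y": -470, "z": 60, "fingers": -1}, {"wx": 0, "wy": 0, "wz": -73, "x": 270, "y": -470, "z": 60, "fingers": -1}, {"wx": 0, "wy": 0, "wz": -73, "x": 270, "y": -470, "z": 60, "fingers": -1}, {"wx": 0, "wy": 0, "wz": -73, "x": 270, "y": -470, "z": 60, "fingers": -1}, {"wx": 0, "wy": 0, "wz": -73, "x": 270, "y": -470, "z": 60, "fingers": -1}, {"wx": 0, "wy": 0, "wz": -73, "x": 270, "y": -470, "z": 60, "fingers": -1}, {"wx": 0, "wy": 0, "wz": -73, "x": 270, "y": -470, "z": 40, "fingers": -1}, {"wx": 0, "wy": 0, "wz": -73, "x": 270, "y": -470, "z": 40, "fingers": -1}, {"wx": 0, "wy": 0, "wz": -73, "x": 270, "y": -470, "z": 40, "fingers": -1}])

```text
time: 1.82
tool_pos: [0.5301, 0.1536, 0.2929]
tcp_rot: [1.281, 1.162, -1.282]
wrist_force: [-0.4, -0.5, 0.4]
width: 0.999
```

```bash
python3 - <<'E'
from h import *
s=monitor.read_state();print(s['time'],s['q'].round(3),s['tool_pos'],R.from_rotvec(s['tcp_rot']).as_matrix().round(3).tolist())
c=snap('wrist','w1')
E
```

```text
1.825 [0.237 0.009 1.819 0.    1.315 0.335] [0.53010372 0.15357771 0.29292253] [[-0.001, 0.995, -0.098], [0.0, -0.098, -0.995], [-1.0, -0.001, -0.0]]
```

View pics/w1.png

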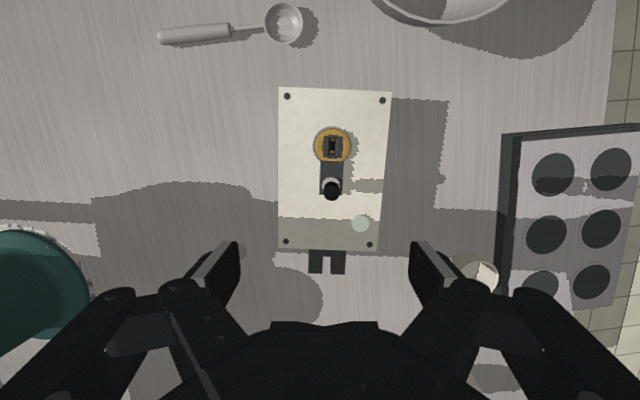

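Wrist view: lock ring (332,146), pin knob (331,190), bracket notch (327,265), screws at (287,97), (382,100), (369,244), (286,241). Enlarging to measure.

```bash
python3 - <<'E'
from h import *
crop('w1',270,80,400,280,3,'c')
c=load('w1');f=c['frame'];h=cv2.cvtColor(f,cv2.COLOR_RGB2HSV)
m=((h[...,0]>12)&(h[...,0]<28)&(h[...,1]>110)&(h[...,2]>70)).astype(np.uint8)
m[:120]=0;m[180:]=0;m[:,:300]=0;m[:,360:]=0
ys,xs=np.nonzero(m);print(len(xs))
hull=cv2.convexHull(np.c_[xs,ys].astype(np.int32));e=cv2.fitEllipse(hull);print(e,xs.min(),xs.max(),ys.min(),ys.max())
print(plane(c,[e[0]],.079).round(4))
k=plane(c,[(278,87),(391.5,92.5),(379.5,251),(278,249)],.07);print(k.round(4).tolist(), k.mean(0))
print(plane(c,[(287,97),(382,100.5),(369.5,244),(286,241)],.07).round(4).tolist())
for z in (.07,):print('notch',plane(c,[(323,250),(331,250),(322,274),(331,274),(309,274),(345,274)],z).round(4).tolist())
print('knob',plane(c,[(331,190)],.119))
E
```

```text
486
((332.1956481933594, 146.1308135986328), (34.425537109375, 35.02240753173828), 168.080322265625) 315 349 129 160
[[0.5439 0.1901 0.079 ]]
[[0.4885, 0.2623, 0.07], [0.6176, 0.2436, 0.07], [0.5942, 0.0464, 0.07], [0.4605, 0.0625, 0.07]] [0.54023011 0.15370554 0.07      ]
[[0.4974, 0.2504, 0.07], [0.6062, 0.2358, 0.07], [0.5815, 0.0578, 0.07], [0.4726, 0.0729, 0.07]]
notch [[0.5197, 0.0553, 0.07], [0.5303, 0.0543, 0.07], [0.5148, 0.0199, 0.07], [0.527, 0.0187, 0.07], [0.4972, 0.0217, 0.07], [0.546, 0.0169, 0.07]]
knob [[0.53764242 0.14740523 0.119     ]]
```

View pics/c.png

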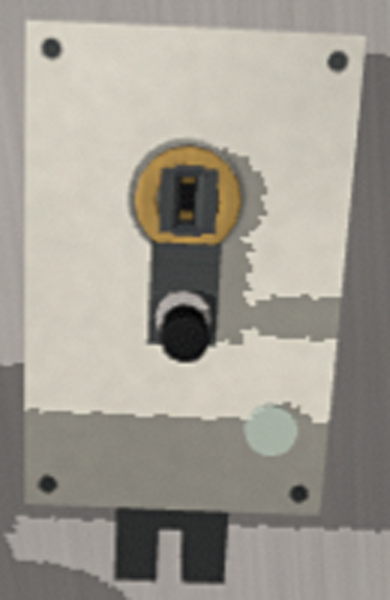

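```bash
python3 - <<'E'
from h import *
c=load('w1');ya=np.deg2rad(-7.85);X=np.array([np.cos(ya),np.sin(ya)]);Y=np.array([-X[1],X[0]])
C=np.array([.5394,.1542])
def loc(uv,z):
    p=plane(c,uv,z)[:,:2]-C;return np.c_[p@X,p@Y].round(4)
f=lambda a:[(270+(x+.5)/3-.5,80+(y+.5)/3-.5) for x,y in a]
print('notch closed',loc(f([(159,528),(182,528)]),.07),'end',loc(f([(116,580),(157,581),(183,582),(223,583)]),.07),'base',loc(f([(117,508),(227,514)]),.07))
print('screws',loc(f([(51.5,48),(338,61),(299,493.5),(48,484)]),.07))
print('slot',loc(f([(187,198)]),.079),'ring',loc(f([(185,196)]),.079))
# knob: black region in crop
g=c['frame'].max(2);m=(g<28).astype(np.uint8);m[:175]=0;m[208:]=0;m[:,:318]=0;m[:,345:]=0
ys,xs=np.nonzero(m);print(xs.min(),xs.max(),ys.min(),ys.max(),len(xs))
P=cloud(c)
k=P[m>0];print(np.nanmax(k[:,2]))
top=(P[...,2]>.112)&(m>0);ys,xs=np.nonzero(top);print(xs.min(),xs.max(),ys.min(),ys.max());(e)=cv2.fitEllipse(cv2.convexHull(np.c_[xs,ys].astype(np.int32)));print(e)
print('knob',loc([e[0]],.119), plane(c,[e[0]],.119))
print('cloud top z of station',np.nanmedian(P[210:240,300:340,2]))
E
```

```text
notch closed [[-0.0061 -0.1089]
 [ 0.0041 -0.1085]] end [[-0.0246 -0.1356]
 [-0.006  -0.1353]
 [ 0.0058 -0.1354]
 [ 0.0239 -0.1352]] base [[-0.025  -0.0999]
 [ 0.0237 -0.101 ]]
screws [[-0.0549  0.091 ]
 [ 0.0554  0.0906]
 [ 0.0547 -0.0899]
 [-0.0555 -0.0897]]
slot [[-0.0007  0.0367]] ring [[-0.0015  0.0374]]
325 339 182 199 126
0.12105803343063887
325 339 184 199
((331.4612121582031, 191.38548278808594), (14.518657684326172, 15.380959510803223), 149.2534637451172)
knob [[-0.0003 -0.0085]] [[0.5379943  0.14583782 0.119     ]]
cloud top z of station 0.07049374227092176
```

Emit:
play_rows(deltas=[{"wx": 0, "wy": 0, "wz": -2.2, "x": 8, "y": -9, "z": -60, "fingers": -0.3}, {"wx": 0, "wy": 0, "wz": -2.2, "x": 8, "y": -9, "z": -120, "fingers": -0.3}, {"wx": 0, "wy": 0, "wz": -2.2, "x": 8, "y": -9, "z": -165, "fingers": -0.3}, {"wx": 0, "wy": 0, "wz": -2.2, "x": 8, "y": -9, "z": -183, "fingers": -0.3}, {"wx": 0, "wy": 0, "wz": -2.2, "x": 8, "y": -9, "z": -183, "fingers": -0.3}, {"wx": 0, "wy": 0, "wz": -2.2, "x": 8, "y": -9, "z": -183, "fingers": -0.3}], grip_force=40)

```text
time: 2.62
tool_pos: [0.5408, 0.1443, 0.1128]
tcp_rot: [1.313, 1.139, -1.306]
wrist_force: [1.0, 0.2, 0.1]
width: 0.645
```

```bash
python3 - <<'E'
from h import *
c=snap('wrist','w2')
E
```

```text
(no output)
```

View pics/w2.png

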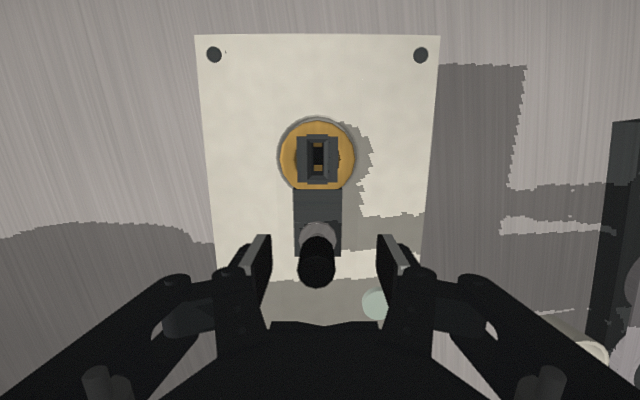

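```bash
python3 - <<'E'
from h import *
s=monitor.read_state();print(s['time'],s['tool_pos'],s['joint_vel'].round(3),s['wrist_force'],R.from_rotvec(s['tcp_rot']).as_matrix().round(3).tolist())
c=load('w2');P=cloud(c)
g=c['frame'].max(2);m=(g<40)&(P[...,2]>.11)&(P[...,2]<.13);m[:220]=0;m[300:]=0;m[:,:290]=0;m[:,345:]=0
ys,xs=np.nonzero(m);print(xs.min(),xs.max(),ys.min(),ys.max(),len(xs));e=cv2.fitEllipse(cv2.convexHull(np.c_[xs,ys].astype(np.int32)));print(e,plane(c,[e[0]],.119),np.nanmedian(P[m][:,2]))
h=cv2.cvtColor(c['frame'],cv2.COLOR_RGB2HSV)
m=((h[...,0]>12)&(h[...,0]<28)&(h[...,1]>110)&(h[...,2]>70)).astype(np.uint8);m[:100]=0;m[205:]=0;m[:,:260]=0;m[:,370:]=0
ys,xs=np.nonzero(m);e=cv2.fitEllipse(cv2.convexHull(np.c_[xs,ys].astype(np.int32)));print(e,plane(c,[e[0]],.075),plane(c,[e[0]],.079))
print('scr',plane(c,[(214,54.5),(421,54.5)],.07))
crop('w2',260,100,380,300,3,'d')
E
```

```text
2.675 [0.54092667 0.14423127 0.11300371] [-0.002 -0.006  0.003  0.001 -0.001 -0.001] [-0.20347608 -0.38115871  0.6376773 ] [[0.005, 0.99, -0.138], [0.001, -0.138, -0.99], [-1.0, 0.004, -0.002]]
298 334 246 287 1225
((315.9085998535156, 266.4289245605469), (37.58284378051758, 42.30592727661133), 1.114441990852356) [[0.53813847 0.14707841 0.119     ]] 0.11915015959735817
((316.8561706542969, 157.6337127685547), (73.87137603759766, 74.48554992675781), 109.27155303955078) [[0.54397593 0.19017433 0.075     ]] [[0.54412083 0.19064108 0.079     ]]
scr [[0.49725107 0.25188272 0.07      ]
 [0.60688382 0.23669889 0.07      ]]
```

View pics/d.png

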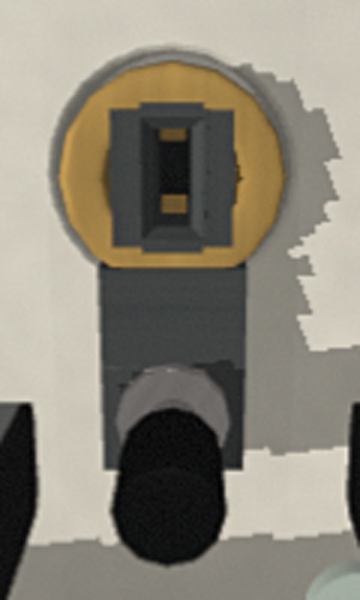

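Emit:
play_rows(deltas=[{"wx": 0, "wy": 0, "wz": 0, "x": -3, "y": 0.5, "z": -3, "fingers": -0.3}, {"wx": 0, "wy": 0, "wz": 0, "x": -3, "y": 0.5, "z": -3, "fingers": 1}, {"wx": 0, "wy": 0, "wz": 0, "x": -3, "y": 0.5, "z": -3, "fingers": 1}, {"wx": 0, "wy": 0, "wz": 0, "x": -3, "y": 0.5, "z": -3, "fingers": 1}, {"wx": 0, "wy": 0, "wz": 0, "x": -3, "y": 0.5, "z": -3, "fingers": 1}, {"wx": 0, "wy": 0, "wz": 0, "x": -3, "y": 0.5, "z": -3, "fingers": 1}, {"wx": 0, "wy": 0, "wz": 0, "x": -3, "y": 0.5, "z": -3, "fingers": 1}], grip_force=40)

```text
time: 3.55
tool_pos: [0.536, 0.1441, 0.1075]
tcp_rot: [1.311, 1.14, -1.31]
wrist_force: [-0.1, 0.2, 2.3]
width: 0.194
```

Emit:
play_rows(deltas=[{"wx": 0, "wy": 0, "wz": 0, "x": 0, "y": 0, "z": 10, "fingers": 1}, {"wx": 0, "wy": 0, "wz": 0, "x": 0, "y": 0, "z": 25, "fingers": 1}, {"wx": 0, "wy": 0, "wz": 0, "x": 0, "y": 0, "z": 45, "fingers": 1}, {"wx": 0, "wy": 0, "wz": 0, "x": 0, "y": 0, "z": 60, "fingers": 1}, {"wx": 0, "wy": 0, "wz": 0, "x": 0, "y": 0, "z": 60, "fingers": 1}, {"wx": 0, "wy": 0, "wz": 0, "x": 0, "y": 0, "z": 60, "fingers": 1}], grip_force=40)

```text
time: 4.3
tool_pos: [0.5355, 0.144, 0.167]
tcp_rot: [1.31, 1.141, -1.311]
wrist_force: [-1.0, 0.4, -1.0]
width: 0.194
```

```bash
python3 - <<'E'
from h import *
s=monitor.read_state();print(s['time'],s['tool_pos'],s['wrist_force'])
snap('wrist','w3');snap('side','s3')
crop('s3',250,120,370,250,4,'s3c')
crop('w3',200,80,440,330,2.4,'w3c')
E
```

```text
4.3 [0.53546495 0.14399591 0.1669547 ] [-0.96542189  0.40997358 -0.97936739]
```

View pics/w3c.png

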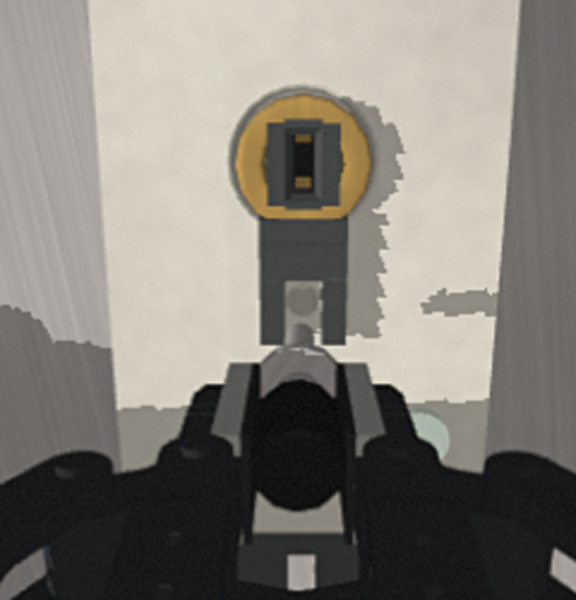

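View pics/s3c.png

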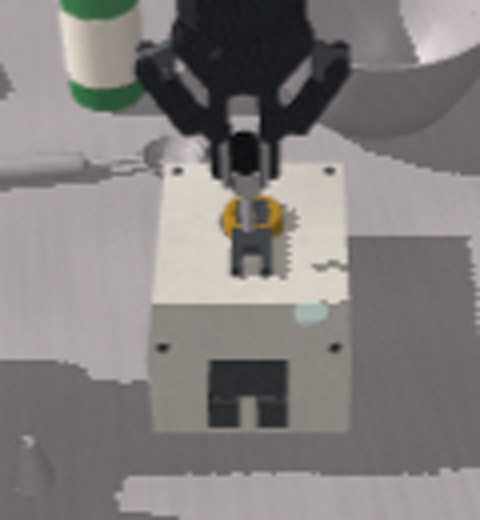

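```bash
python3 - <<'E'
from h import *
ya=np.deg2rad(-7.85);X=np.array([np.cos(ya),np.sin(ya)]);Y=np.array([-X[1],X[0]])
c=load('w3');L=np.array([.5441,.1902])
f=lambda a:[(200+(x+.5)/2.4-.5,80+(y+.5)/2.4-.5) for x,y in a]
def loc(n,uv,z):
    p=plane(c,f(uv),z)[:,:2];q=p-L;print(n,p.round(4).tolist(),np.c_[q@X,q@Y].round(4).tolist())
loc('slot',[(303,160)],.079);loc('bore',[(301,300)],.07);loc('tip',[(301,330)],.1025);loc('collar front',[(298,347)],.142)
loc('knobtop',[(298,470)],.1785)
loc('notch',[(288,573),(315,573)],.07)
s=monitor.read_state();q=s['tool_pos'][:2]-L;print('tcp',q@X,q@Y)
crop('w3',270,190,370,340,5,'w3d')
E
```

```text
slot [[0.5441, 0.1911]] [[-0.0001, 0.0009]]
bore [[0.5372, 0.1447]] [[-0.0006, -0.0461]]
tip [[0.5371, 0.1453]] [[-0.0008, -0.0455]]
collar front [[0.5376, 0.1548]] [[-0.0016, -0.036]]
knobtop [[0.5362, 0.1448]] [[-0.0017, -0.046]]
notch [[0.5176, 0.0386], [0.5277, 0.0372]] [[-0.0055, -0.1538], [0.0047, -0.1538]]
tcp -0.002565043453479127 -0.04709909163317746
```

View pics/w3d.png

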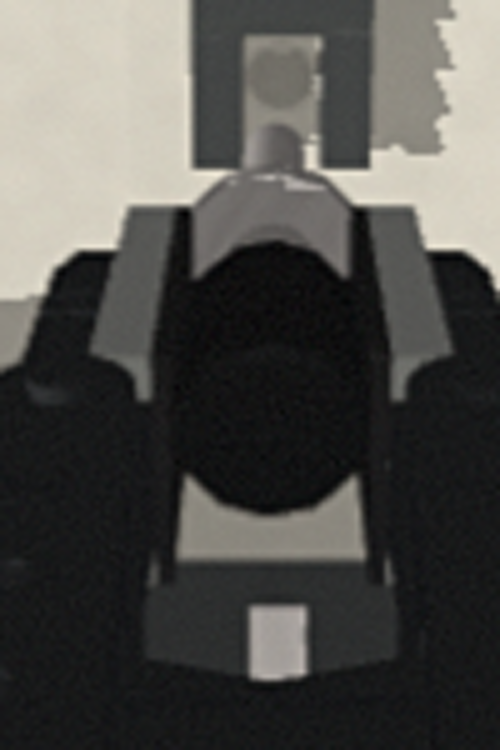

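Emit:
play_rows(deltas=[{"wx": 0, "wy": 0, "wz": 0, "x": -6, "y": -46, "z": 0, "fingers": 1}, {"wx": 0, "wy": 0, "wz": 0, "x": -13.5, "y": -104, "z": 0, "fingers": 1}, {"wx": 0, "wy": 0, "wz": 0, "x": -13.5, "y": -104, "z": -20, "fingers": 1}, {"wx": 0, "wy": 0, "wz": 0, "x": -13.5, "y": -104, "z": -26, "fingers": 1}, {"wx": 0, "wy": 0, "wz": 0, "x": -13.5, "y": -104, "z": -26, "fingers": 1}, {"wx": 0, "wy": 0, "wz": 0, "x": -13.5, "y": -104, "z": -26, "fingers": 1}], grip_force=40)

```text
time: 5.15
tool_pos: [0.5227, 0.0407, 0.1416]
tcp_rot: [1.31, 1.141, -1.309]
wrist_force: [-0.3, 1.0, -0.4]
width: 0.196
```

```bash
python3 - <<'E'
from h import *
s=monitor.read_state();print(s['time'],s['tool_pos'],s['wrist_force'])
snap('wrist','w4');snap('side','s4')
crop('s4',265,150,365,260,5,'s4c')
crop('w4',250,120,400,300,4,'w4c')
E
```

```text
5.15 [0.52274194 0.04072637 0.14162   ] [-0.25871464  1.00224993 -0.36808545]
```

View pics/w4c.png

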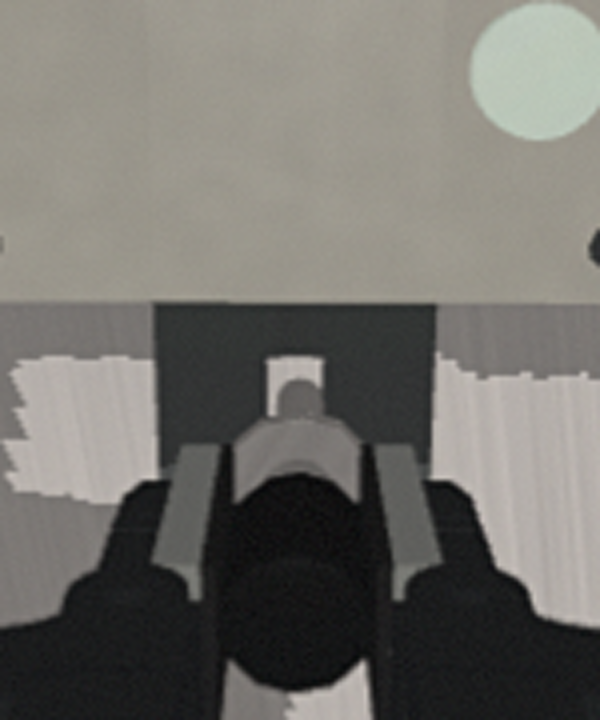

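View pics/s4c.png

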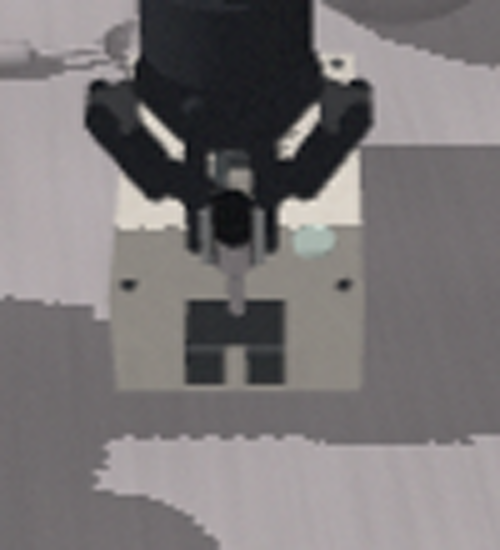

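```bash
python3 - <<'E'
from h import *
ya=np.deg2rad(-7.85);X=np.array([np.cos(ya),np.sin(ya)]);Y=np.array([-X[1],X[0]])
c=load('w4')
f=lambda a:[(250+(x+.5)/4-.5,120+(y+.5)/4-.5) for x,y in a]
def loc(n,uv,z):
    p=plane(c,f(uv),z)[:,:2];q=p-[.5441,.1902];print(n,np.c_[q@X,q@Y].round(4).tolist())
loc('notch',[(267,357),(323,357)],.07);loc('tip',[(277,400),(322,400),(299.5,378)],.077);loc('tip',[(277,400),(322,400),(299.5,378)],.079);loc('edge',[(155,302),(436,302)],.07)
E
```

```text
notch [[-0.0054, -0.1457], [0.0045, -0.1457]]
tip [[-0.0035, -0.1513], [0.0042, -0.1513], [0.0003, -0.1473]]
tip [[-0.0035, -0.1506], [0.0042, -0.1506], [0.0003, -0.1466]]
edge [[-0.025, -0.1356], [0.0243, -0.1356]]
```

Emit:
play_rows(deltas=[{"wx": 0, "wy": 0, "wz": 0, "x": -0.9, "y": -1, "z": 0, "fingers": 1}, {"wx": 0, "wy": 0, "wz": 0, "x": -0.9, "y": -1, "z": 0, "fingers": 1}, {"wx": 0, "wy": 0, "wz": 0, "x": -0.9, "y": -1, "z": -8, "fingers": 1}, {"wx": 0, "wy": 0, "wz": 0, "x": -0.9, "y": -1, "z": -18, "fingers": 1}, {"wx": 0, "wy": 0, "wz": 0, "x": -0.9, "y": -1, "z": -30, "fingers": 1}, {"wx": 0, "wy": 0, "wz": 0, "x": -0.9, "y": -1, "z": -38, "fingers": 1}, {"wx": 0, "wy": 0, "wz": 0, "x": -0.9, "y": -1, "z": -41, "fingers": 1}, {"wx": 0, "wy": 0, "wz": 0, "x": -0.9, "y": -1, "z": -41, "fingers": 1}], grip_force=40)

```text
time: 6.25
tool_pos: [0.5213, 0.039, 0.1]
tcp_rot: [1.31, 1.141, -1.311]
wrist_force: [0.3, 0.8, 0.3]
width: 0.197
```

```bash
python3 - <<'E'
from h import *
s=monitor.read_state();print(s['time'],s['tool_pos'],s['wrist_force'],s['torque'])
snap('wrist','w5');snap('side','s5')
crop('s5',265,150,365,260,5,'s5c')
crop('w5',250,120,400,300,4,'w5c')
E
```

```text
6.25 [0.52130918 0.03902686 0.09995318] [0.28316882 0.75156151 0.25111211] [-0.01260982  0.01789325  0.02898035]
```

View pics/w5c.png

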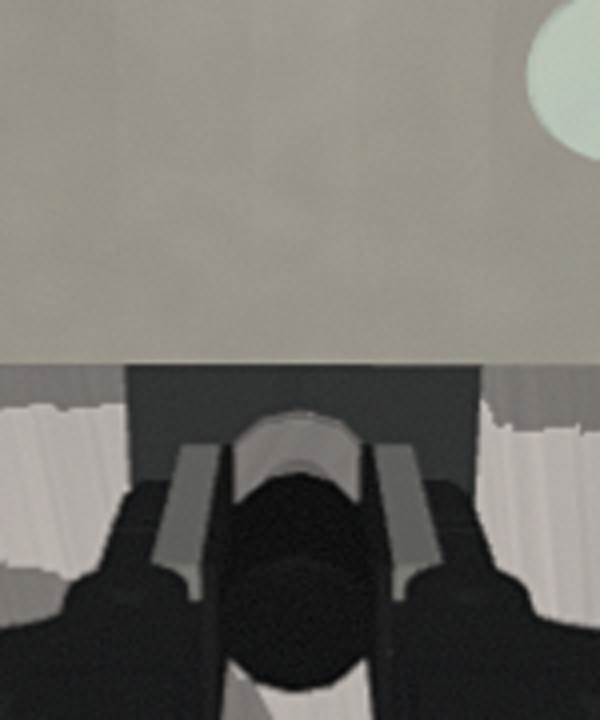

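View pics/s5c.png

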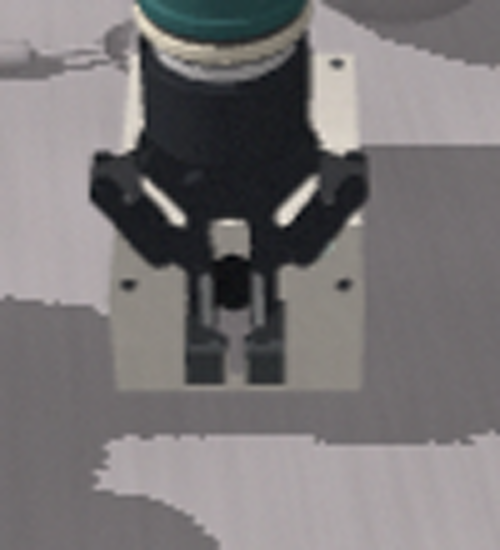

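Shank is in the notch with no side force and the collar is about 1-2 mm up. I'll lower to contact.

Emit:
play_rows(deltas=[{"wx": 0, "wy": 0, "wz": 0, "x": 0, "y": 0, "z": -1, "fingers": 1}, {"wx": 0, "wy": 0, "wz": 0, "x": 0, "y": 0, "z": -2, "fingers": 1}, {"wx": 0, "wy": 0, "wz": 0, "x": 0, "y": 0, "z": -3, "fingers": 1}, {"wx": 0, "wy": 0, "wz": 0, "x": 0, "y": 0, "z": -3, "fingers": 1}], grip_force=40)

```text
time: 6.85
tool_pos: [0.5219, 0.0391, 0.0985]
tcp_rot: [1.311, 1.14, -1.31]
wrist_force: [-2.4, 0.9, 7.9]
width: 0.2
```

Emit:
play_rows(deltas=[{"wx": 0, "wy": 0, "wz": 0, "x": 0, "y": 0, "z": -2, "fingers": 0.2}, {"wx": 0, "wy": 0, "wz": 0, "x": 0, "y": 0, "z": -2, "fingers": -0.2}, {"wx": 0, "wy": 0, "wz": 0, "x": 0, "y": 0, "z": -2, "fingers": -0.3}, {"wx": 0, "wy": 0, "wz": 0, "x": 0, "y": 0, "z": 30, "fingers": -0.3}, {"wx": 0, "wy": 0, "wz": 0, "x": 0, "y": 0, "z": 90, "fingers": -0.3}, {"wx": 0, "wy": 0, "wz": 7, "x": -6, "y": -50, "z": 120, "fingers": -0.3}, {"wx": 0, "wy": 0, "wz": 13.7, "x": -12, "y": -110, "z": 160, "fingers": -0.3}, {"wx": 0, "wy": 0, "wz": 13.7, "x": -12, "y": -170, "z": 170, "fingers": -0.3}, {"wx": 0, "wy": 0, "wz": 13.7, "x": -12, "y": -230, "z": 170, "fingers": -0.3}, {"wx": 0, "wy": 0, "wz": 13.7, "x": -12, "y": -280, "z": 170, "fingers": -0.3}, {"wx": 0, "wy": 0, "wz": 13.7, "x": -12, "y": -280, "z": 170, "fingers": -0.3}, {"wx": 0, "wy": 0, "wz": 13.7, "x": -12, "y": -280, "z": 170, "fingers": -0.3}, {"wx": 0, "wy": 0, "wz": 13.7, "x": -12, "y": -280, "z": 170, "fingers": -0.3}])

```text
time: 8.48
tool_pos: [0.5095, -0.2396, 0.267]
tcp_rot: [1.134, 1.257, -1.134]
wrist_force: [0.7, -1.1, 0.9]
width: 0.651
```

```bash
python3 - <<'E'
from h import *
s=monitor.read_state();print(s['time'],s['q'],s['tool_pos'],s['wrist_force'],R.from_rotvec(s['tcp_rot']).as_matrix().round(3).tolist())
snap('wrist','w6');snap('side','s6');snap('scene','c6')
crop('s6',265,140,365,260,5,'s6c')
E
```

```text
8.475 [-4.84082013e-01  4.45091490e-02  1.82985343e+00  3.72639029e-04
  1.26792989e+00 -5.86266337e-01] [ 0.50946476 -0.2396186   0.26700554] [ 0.73536254 -1.0552678   0.93226845] [[-0.0, 0.995, 0.102], [0.001, 0.102, -0.995], [-1.0, -0.0, -0.001]]
```

View pics/w6.png

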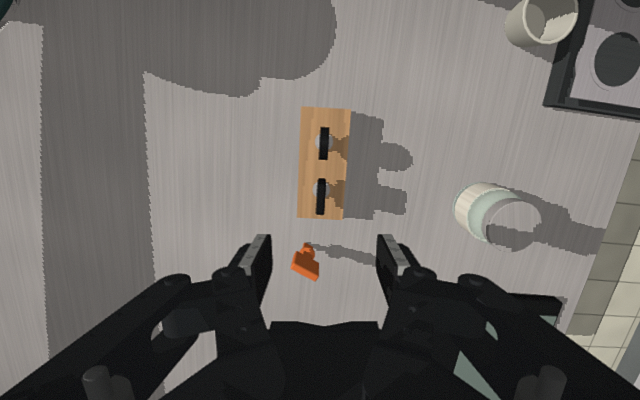

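View pics/s6c.png

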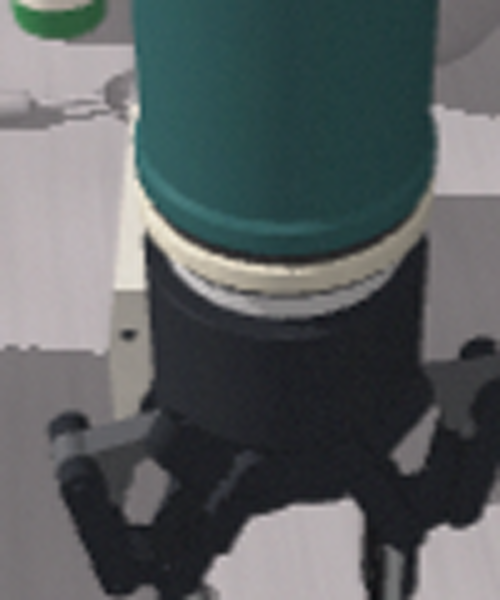

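```bash
python3 - <<'E'
from h import *
crop('c6',290,170,390,250,6,'c6c')
crop('w6',280,95,430,235,5,'w6c')
c=load('w6');f=c['frame'];P=cloud(c)
g=f.max(2).astype(int)
m=((g<60)&(P[...,2]>.07));m[:100]=0;m[225:]=0;m[:,:300]=0;m[:,:][:,345:]=0
n,l,st,ce=cv2.connectedComponentsWithStats(m.astype(np.uint8))
for i in range(1,n):
    if st[i,4]>30: print(st[i],ce[i],np.nanpercentile(P[l==i][:,2],[5,50,95]))
h=cv2.cvtColor(f,cv2.COLOR_RGB2HSV)
w=((h[...,0]>8)&(h[...,0]<22)&(h[...,1]>90)).astype(np.uint8);w[:95]=0;w[235:]=0;w[:,:280]=0;w[:,360:]=0
w=cv2.morphologyEx(w,cv2.MORPH_CLOSE,np.ones((7,7)));n,l,st,ce=cv2.connectedComponentsWithStats(w)
for i in range(1,n):
    if st[i,4]>100:print('wood',st[i])
E
```

```text
[319 128  10  32 262] [323.74427481 143.37022901] [0.07719024 0.08537553 0.08778392]
[316 181  10  34 266] [320.64661654 197.10902256] [0.07959909 0.08710247 0.08837529]
wood [ 297  107   54  113 4489]
```

View pics/w6c.png

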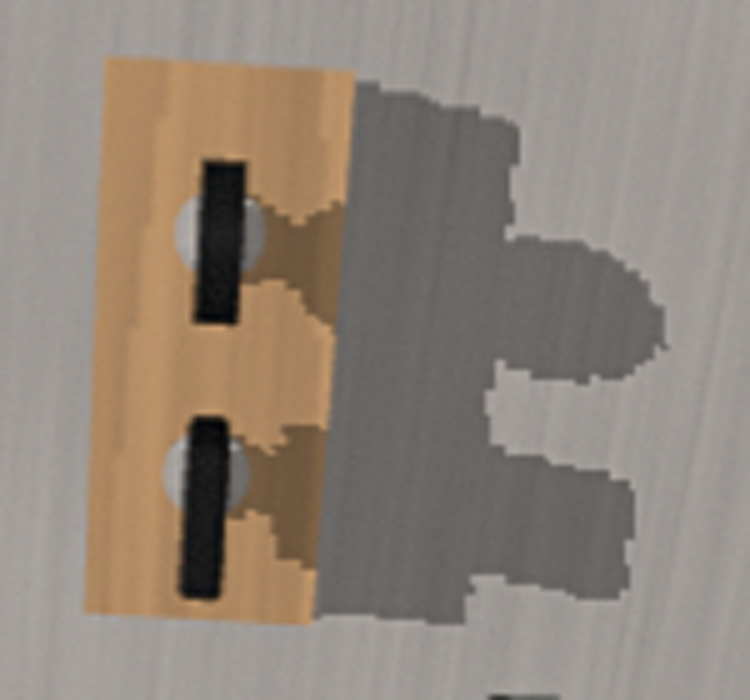

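View pics/c6c.png

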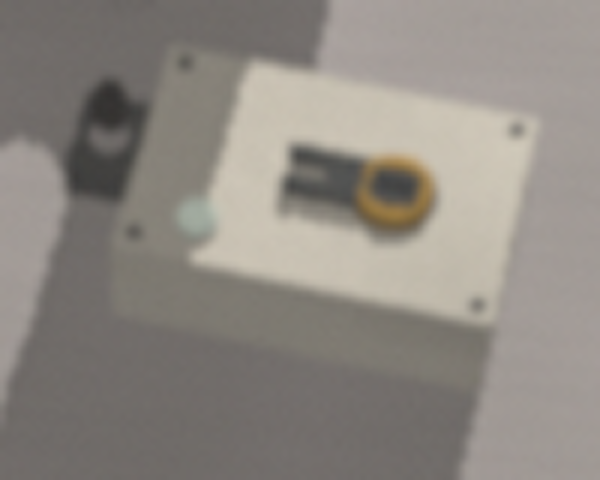

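```bash
python3 - <<'E'
from h import *
c=load('w6')
f=lambda a:[(280+(x+.5)/5-.5,95+(y+.5)/5-.5) for x,y in a]
hp=plane(c,f([(106,58),(355,71),(314,626),(86,612)]),.035)[:,:2];print(hp.round(4).tolist(),hp.mean(0))
az=lambda v:np.degrees(np.arctan2(-v[0],v[1]))
print('yaw',az(hp[0]-hp[3]),az(hp[1]-hp[2]))
k=plane(c,f([(208,418),(199.5,598)]),.087)[:,:2];print(k.round(4).tolist(),k.mean(0),az(k[0]-k[1]),np.linalg.norm(k[0]-k[1]))
k=plane(c,f([(223.5,162),(216,323)]),.087)[:,:2];print('round',k.round(4).tolist(),k.mean(0),az(k[0]-k[1]))
cs=load('scene0');print(proj(cs,[*k.mean(0),.087]))
ks=[.512,-.256,.087];print(proj(cs,ks))
E
```

```text
[[0.474, -0.1594], [0.5334, -0.1563], [0.5403, -0.2964], [0.4802, -0.2986]] [ 0.50695931 -0.22768558]
yaw 2.5306464309608945 2.804114420448622
[[0.5064, -0.2336], [0.5085, -0.2745]] [ 0.50744792 -0.2540794 ] 3.0647223197345967 0.04093631022987236
round [[0.5042, -0.1798], [0.506, -0.2131]] [ 0.50508137 -0.19642378] 3.146861430990708
[[234.76979727 179.09353483]]
[[215.91068006 179.28989092]]
```

Pin is parked, collar down on the bracket. The square-ended shadow confirms the square key at wrist pixel (320,197), in the -y slot. Now I descend to it.

Emit:
play_rows(deltas=[{"wx": 0, "wy": 0, "wz": -3.1, "x": -1.5, "y": -17, "z": -60, "fingers": -0.3}, {"wx": 0, "wy": 0, "wz": -3.1, "x": -1.5, "y": -17, "z": -120, "fingers": -0.3}, {"wx": 0, "wy": 0, "wz": -3.1, "x": -1.5, "y": -17, "z": -140, "fingers": -0.3}, {"wx": 0, "wy": 0, "wz": -3.1, "x": -1.5, "y": -17, "z": -140, "fingers": -0.3}, {"wx": 0, "wy": 0, "wz": -3.1, "x": -1.5, "y": -17, "z": -140, "fingers": -0.3}])

```text
time: 9.25
tool_pos: [0.51, -0.2587, 0.13]
tcp_rot: [1.175, 1.227, -1.173]
wrist_force: [-0.1, -0.2, 0.9]
width: 0.653
```

```bash
python3 - <<'E'
from h import *
s=monitor.read_state();print(s['time'],s['tool_pos'],s['wrist_force'],R.from_rotvec(s['tcp_rot']).as_matrix().round(3).tolist())
snap('wrist','w7')
crop('w7',220,100,430,320,3.6/1.3,'w7c')
E
```

```text
9.25 [ 0.50997683 -0.25869506  0.13004728] [-0.05564755 -0.18222085  0.93198885] [[0.004, 0.999, 0.047], [-0.002, 0.047, -0.999], [-1.0, 0.004, 0.002]]
```

View pics/w7.png

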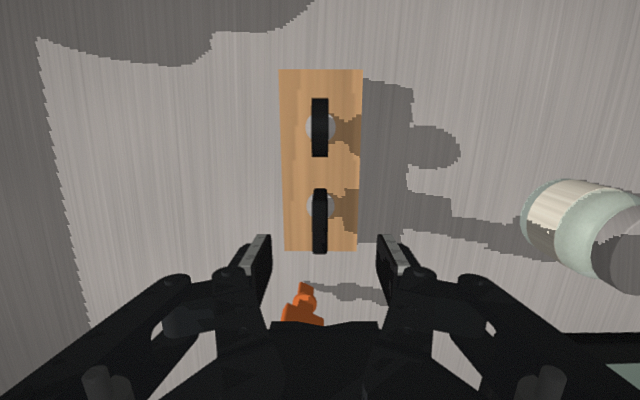

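```bash
python3 - <<'E'
from h import *
c=load('w7')
az=lambda v:np.degrees(np.arctan2(-v[0],v[1]))
hp=plane(c,[(279,69.5),(362.5,69.5),(357.5,250),(286,251)],.035)[:,:2];print(hp.round(4).tolist(),hp.mean(0),az(hp[0]-hp[3]),az(hp[1]-hp[2]))
k=plane(c,[(319.5,253.5)],.087);print(k);print('far corners',plane(c,[(314,253),(326,253)],.087))
print(plane(c,[(320,157),(319.5,98)],.087))
crop('w7',260,60,380,270,2.8,'w7c')
E
```

```text
[[0.4743, -0.1593], [0.5334, -0.1564], [0.5406, -0.2955], [0.4811, -0.2992]] [ 0.50735859 -0.22760734] 2.8008755531041416 2.9860400486611964
[[ 0.5085568  -0.27443175  0.087     ]]
far corners [[ 0.50505902 -0.27424323  0.087     ]
 [ 0.51265833 -0.27389705  0.087     ]]
[[ 0.50620306 -0.21347913  0.087     ]
 [ 0.50450081 -0.18113045  0.087     ]]
```

View pics/w7c.png

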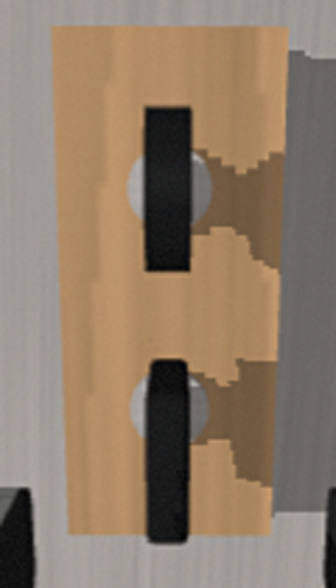

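Emit:
play_rows(deltas=[{"wx": 0, "wy": 0, "wz": 0, "x": -2, "y": 2, "z": -30, "fingers": -0.3}, {"wx": 0, "wy": 0, "wz": 0, "x": -2, "y": 2, "z": -58, "fingers": -0.3}, {"wx": 0, "wy": 0, "wz": 0, "x": -2, "y": 2, "z": -58, "fingers": -0.3}, {"wx": 0, "wy": 0, "wz": 0, "x": -2, "y": 2, "z": -58, "fingers": -0.3}], grip_force=60)

```text
time: 9.8
tool_pos: [0.5075, -0.2568, 0.0715]
tcp_rot: [1.175, 1.227, -1.174]
wrist_force: [-0.1, -1.1, 0.8]
width: 0.647
```

```bash
python3 - <<'E'
from h import *
s=monitor.read_state();print(s['time'],s['tool_pos'],s['wrist_force'])
E
```

```text
9.8 [ 0.50751027 -0.25679352  0.07150969] [-0.07418397 -1.13610757  0.79187296]
```

Emit:
play_rows(deltas=[{"wx": 0, "wy": 0, "wz": 0, "x": 0.5, "y": 0, "z": 0, "fingers": 1}, {"wx": 0, "wy": 0, "wz": 0, "x": 0.5, "y": 0, "z": 0, "fingers": 1}, {"wx": 0, "wy": 0, "wz": 0, "x": 0.5, "y": 0, "z": 0, "fingers": 1}, {"wx": 0, "wy": 0, "wz": 0, "x": 0.5, "y": 0, "z": 0, "fingers": 1}, {"wx": 0, "wy": 0, "wz": 0, "x": 0.5, "y": 0, "z": 0, "fingers": 1}, {"wx": 0, "wy": 0, "wz": 0, "x": 0.5, "y": 0, "z": 0, "fingers": 1}, {"wx": 0, "wy": 0, "wz": 0, "x": 0.5, "y": 0, "z": 0, "fingers": 1}], grip_force=80)

```text
time: 10.68
tool_pos: [0.5072, -0.2563, 0.0703]
tcp_rot: [1.175, 1.229, -1.174]
wrist_force: [-0.8, 0.5, 6.6]
width: 0.108
```

Emit:
play_rows(deltas=[{"wx": 0, "wy": 0, "wz": 0, "x": 0.5, "y": 0, "z": 12, "fingers": 1}, {"wx": 0, "wy": 0, "wz": 0, "x": 0.5, "y": 0, "z": 30, "fingers": 1}, {"wx": 0, "wy": 0, "wz": 0, "x": 0.5, "y": 0, "z": 60, "fingers": 1}, {"wx": 0, "wy": 0, "wz": 0, "x": 0.5, "y": 0, "z": 110, "fingers": 1}, {"wx": 0, "wy": 0, "wz": 0, "x": 0.5, "y": 0, "z": 130, "fingers": 1}, {"wx": 0, "wy": 0, "wz": 0, "x": 0.5, "y": 0, "z": 130, "fingers": 1}, {"wx": 0, "wy": 0, "wz": 0, "x": 0.5, "y": 0, "z": 130, "fingers": 1}])

```text
time: 11.55
tool_pos: [0.5059, -0.2554, 0.1976]
tcp_rot: [1.175, 1.234, -1.176]
wrist_force: [-0.1, 1.0, -0.1]
width: 0.102
```

```bash
python3 - <<'E'
from h import *
s=monitor.read_state();print(s['time'],s['tool_pos'],s['wrist_force'],R.from_rotvec(s['tcp_rot']).as_matrix().round(3).tolist())
snap('wrist','w8')
crop('w8',250,90,400,310,2.7,'w8c')
E
```

```text
11.55 [ 0.50587181 -0.2553798   0.19755991] [-0.0731014   0.97685439 -0.11567375] [[-0.003, 0.999, 0.046], [0.001, 0.046, -0.999], [-1.0, -0.002, -0.001]]
```

View pics/w8c.png

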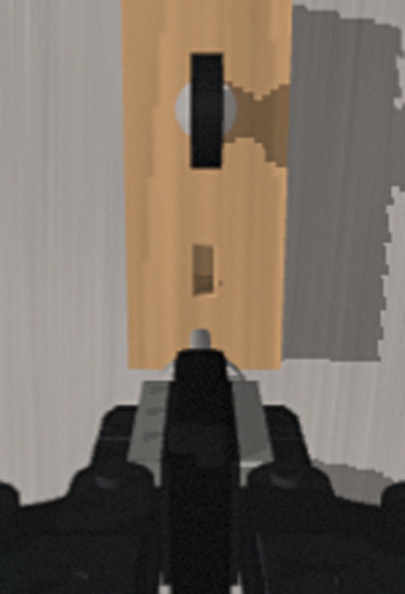

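```bash
python3 - <<'E'
from h import *
c=load('w8');s=np.array([.50587,-.25538])
f=lambda a:[(250+(x+.5)/2.7-.5,90+(y+.5)/2.7-.5) for x,y in a]
Xt=np.array([.999,.046]);Yt=np.array([-.046,.999])
for n,uv,z in [('blade',[(193,335),(210,335),(201,329)],.134),('bowtop',[(178,352),(224,352),(200,349)],.178),('bowbot',[(200,349)],.178),('bowtop z214',[(165,430),(233,430)],.214)]:
    p=plane(c,f(uv),z)[:,:2]-s;print(n,np.c_[p@Xt,p@Yt].round(4).tolist())
crop('w8',295,195,355,310,6,'w8d')
E
```

```text
blade [[-0.0016, 0.0043], [0.0028, 0.0043], [0.0005, 0.0059]]
bowtop [[-0.004, 0.0153], [0.005, 0.0153], [0.0003, 0.0159]]
bowbot [[0.0003, 0.0159]]
bowtop z214 [[-0.0048, 0.0157], [0.0053, 0.0157]]
```

View pics/w8d.png

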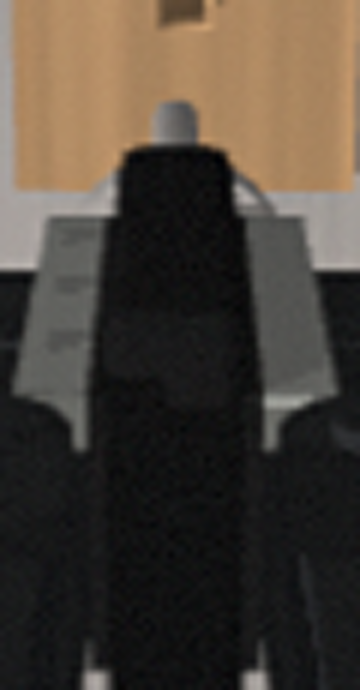

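Emit:
play_rows(deltas=[{"wx": 0, "wy": 0, "wz": 0, "x": 5, "y": 40, "z": 20, "fingers": 1}, {"wx": 0, "wy": 0, "wz": -5, "x": 10, "y": 100, "z": 30, "fingers": 1}, {"wx": 0, "wy": 0, "wz": -10.5, "x": 15, "y": 160, "z": 30, "fingers": 1}, {"wx": 0, "wy": 0, "wz": -10.5, "x": 20, "y": 220, "z": 30, "fingers": 1}, {"wx": 0, "wy": 0, "wz": -10.5, "x": 25, "y": 280, "z": 30, "fingers": 1}, {"wx": 0, "wy": 0, "wz": -10.5, "x": 30, "y": 340, "z": 30, "fingers": 1}, {"wx": 0, "wy": 0, "wz": -10.5, "x": 35, "y": 400, "z": 30, "fingers": 1}, {"wx": 0, "wy": 0, "wz": -10.5, "x": 38, "y": 448, "z": 10, "fingers": 1}, {"wx": 0, "wy": 0, "wz": -10.5, "x": 38, "y": 448, "z": -25, "fingers": 1}, {"wx": 0, "wy": 0, "wz": -10.5, "x": 38, "y": 448, "z": -35, "fingers": 1}, {"wx": 0, "wy": 0, "wz": -10.5, "x": 38, "y": 448, "z": -35, "fingers": 1}, {"wx": 0, "wy": 0, "wz": -10.5, "x": 38, "y": 448, "z": -35, "fingers": 1}])

```text
time: 13.1
tool_pos: [0.5458, 0.1915, 0.1653]
tcp_rot: [1.311, 1.14, -1.309]
wrist_force: [0.3, -0.1, 0.4]
width: 0.104
```

```bash
python3 - <<'E'
from h import *
s=monitor.read_state();print(s['time'],s['q'],s['tool_pos'],s['wrist_force'],R.from_rotvec(s['tcp_rot']).as_matrix().round(3).tolist())
snap('wrist','w9');snap('side','s9');snap('scene','c9')
crop('w9',270,150,380,310,4,'w9c')
crop('s9',260,120,380,260,4,'s9c')
crop('c9',290,150,400,250,5,'c9c')
E
```

```text
13.1 [ 2.94485706e-01  1.53010936e-01  1.90609835e+00 -2.52889498e-05
  1.08104894e+00  4.32404516e-01] [0.54577079 0.19154728 0.16525689] [ 0.2818115  -0.14788336  0.41882359] [[0.001, 0.991, -0.137], [0.0, -0.137, -0.991], [-1.0, 0.001, -0.001]]
```

View pics/w9c.png

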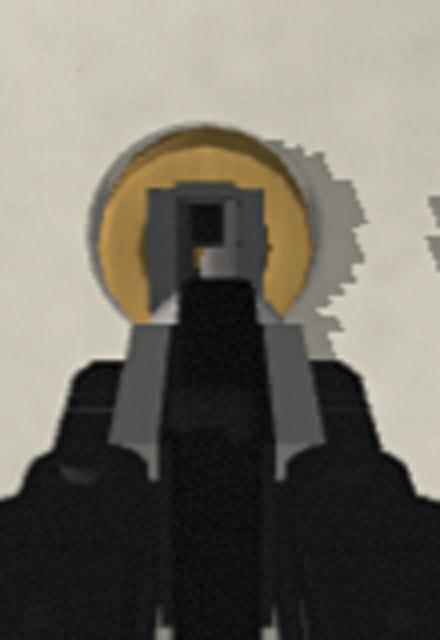

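View pics/s9c.png

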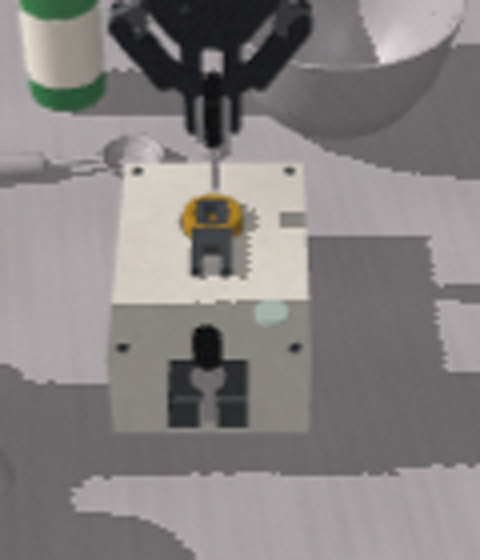

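View pics/c9c.png

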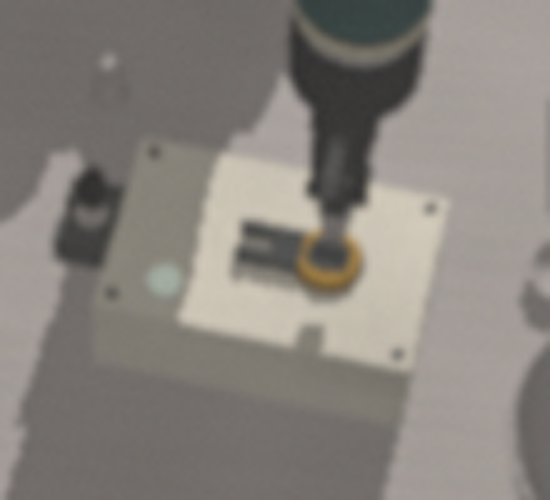

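```bash
python3 - <<'E'
from h import *
ya=np.deg2rad(-7.85);X=np.array([np.cos(ya),np.sin(ya)]);Y=np.array([-X[1],X[0]])
c=load('w9');f=lambda a:[(270+(x+.5)/4-.5,150+(y+.5)/4-.5) for x,y in a]
def loc(n,uv,z):
    p=plane(c,f(uv),z)[:,:2];q=p-[.544,.1906];print(n,p.round(4).tolist(),np.c_[q@X,q@Y].round(4).tolist())
zt=.1653-.0013-.062;print(zt)
loc('blade',[(201,262),(233,262),(217,247)],zt)
loc('ring',[(97,245),(313,245),(205,125)],.075)
loc('block',[(147,190),(267,190),(207,183)],.079)
loc('slotin',[(178,190),(240,190),(190,199),(225,199)],.079)
loc('bow edge top',[(170,432),(270,432)],.1653-.0013+.018)
s=monitor.read_state();q=s['tool_pos'][:2]-[.544,.1906];print(q@X,q@Y)
crop('w9',310,185,345,225,15,'w9d')
E
```

```text
0.10200000000000001
blade [[0.5442, 0.1952], [0.5497, 0.1945], [0.5473, 0.1975]] [[-0.0004, 0.0046], [0.0051, 0.0046], [0.0023, 0.0073]]
ring [[0.523, 0.1926], [0.5648, 0.1868], [0.5473, 0.2134]] [[-0.0211, -0.0009], [0.0212, -0.0009], [0.0001, 0.023]]
block [[0.5348, 0.2033], [0.5573, 0.2001], [0.5462, 0.2031]] [[-0.0109, 0.0113], [0.0119, 0.0113], [0.0005, 0.0126]]
slotin [[0.5406, 0.2025], [0.5522, 0.2008], [0.5426, 0.2004], [0.5492, 0.1995]] [[-0.005, 0.0113], [0.0067, 0.0113], [-0.0027, 0.0095], [0.0039, 0.0095]]
bow edge top [[0.5433, 0.2041], [0.5533, 0.2027]] [[-0.0026, 0.0133], [0.0075, 0.0133]]
0.0018326155071692197 0.0014346967154532666
```

View pics/w9d.png

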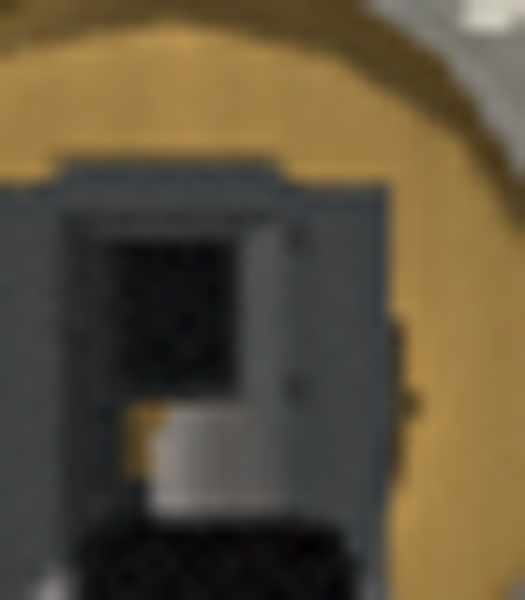

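```bash
python3 - <<'E'
from h import *
ya=np.deg2rad(-7.85);X=np.array([np.cos(ya),np.sin(ya)]);Y=np.array([-X[1],X[0]])
c=load('w9');f=c['frame']
s=np.array([.54577,.19155])
for n,uv,z in [('bowbot',(324,219.8),.146),('bladetip',(324,211.7),.102)]:
    q=plane(c,[uv],z)[0,:2]-s;print(n,q@X,q@Y)
P=cloud(c)
for v in range(205,300,4): 
    p=P[v,324];q=p[:2]-s;print(v,c['frame'][v,324],(q@Y).round(4),p[2].round(4))
E
```

```text
bowbot 0.0006988937446108857 0.015592868016548649
bladetip 0.0008049283207937287 0.005908679830990443
205 [15 19 16] -0.0066 0.0435
209 [18 18 19] -0.0101 0.0444
213 [92 88 86] 0.0074 0.1095
217 [94 91 88] 0.0074 0.1175
221 [10 13 10] 0.0168 0.1513
225 [11 11 10] 0.0166 0.1563
229 [17 15 17] 0.0168 0.1622
233 [10  7 10] 0.0173 0.1684
237 [13 15 15] 0.017 0.1722
241 [13 11 11] 0.0168 0.176
245 [11 10 13] 0.0166 0.1797
249 [27 27 26] 0.016 0.1823
253 [25 25 25] 0.0143 0.1823
257 [15 16 15] 0.0125 0.1823
261 [22 23 23] 0.0108 0.1825
265 [16 13 13] 0.0088 0.182
269 [16 15 16] 0.0068 0.1817
273 [13 15 15] 0.0049 0.1816
277 [19 22 20] 0.0032 0.1819
281 [14 15 13] 0.002 0.183
285 [16 18 18] -0.0001 0.1826
289 [12 15 14] -0.002 0.1826
293 [21 20 21] -0.0045 0.1818
297 [22 23 22] -0.0068 0.1812
```

Emit:
play_rows(deltas=[{"wx": 0, "wy": 0, "wz": 0, "x": -1.8, "y": 0.2, "z": 0, "fingers": 1}, {"wx": 0, "wy": 0, "wz": 0, "x": -1.8, "y": 0.2, "z": -10, "fingers": 1}, {"wx": 0, "wy": 0, "wz": 0, "x": -1.8, "y": 0.2, "z": -18, "fingers": 1}, {"wx": 0, "wy": 0, "wz": 0, "x": -1.8, "y": 0.2, "z": -22, "fingers": 1}, {"wx": 0, "wy": 0, "wz": 0, "x": -1.8, "y": 0.2, "z": -25, "fingers": 1}, {"wx": 0, "wy": 0, "wz": 0, "x": -1.8, "y": 0.2, "z": -27, "fingers": 1}, {"wx": 0, "wy": 0, "wz": 0, "x": -1.8, "y": 0.2, "z": -27, "fingers": 1}])

```text
time: 14.12
tool_pos: [0.5431, 0.192, 0.1371]
tcp_rot: [1.309, 1.141, -1.31]
wrist_force: [0.1, -0.0, 0.3]
width: 0.103
```

```bash
python3 - <<'E'
from h import *
s=monitor.read_state();print(s['time'],s['tool_pos'],s['wrist_force'],s['torque'])
snap('wrist','w10');crop('w10',270,150,380,310,4,'w10c')
E
```

```text
14.125 [0.54308876 0.19204305 0.13706432] [ 0.13624572 -0.02183146  0.31426622] [-0.27484584  0.03499623  0.01782363]
```

View pics/w10c.png

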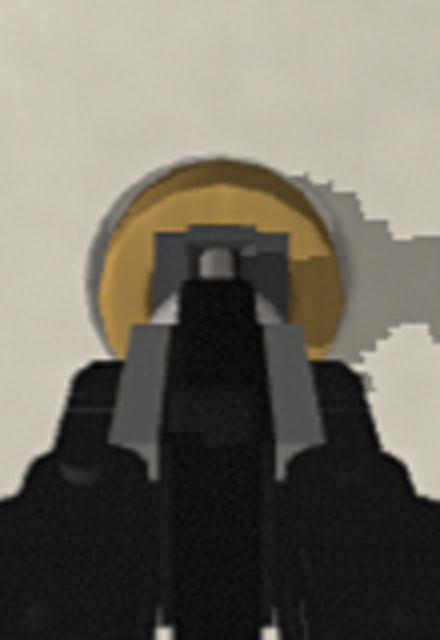

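Emit:
play_rows(deltas=[{"wx": 0, "wy": 0, "wz": 0, "x": 0.1, "y": 1, "z": -2, "fingers": 1}, {"wx": 0, "wy": 0, "wz": 0, "x": -0.1, "y": -1, "z": -3.5, "fingers": 1}, {"wx": 0, "wy": 0, "wz": 0, "x": 0.1, "y": 1, "z": -5, "fingers": 1}, {"wx": 0, "wy": 0, "wz": 0, "x": -0.1, "y": -1, "z": -6.5, "fingers": 1}, {"wx": 0, "wy": 0, "wz": 0, "x": 0.1, "y": 1, "z": -8, "fingers": 1}, {"wx": 0, "wy": 0, "wz": 0, "x": -0.1, "y": -1, "z": -9.5, "fingers": 1}, {"wx": 0, "wy": 0, "wz": 0, "x": 0.1, "y": 1, "z": -11, "fingers": 1}, {"wx": 0, "wy": 0, "wz": 0, "x": -0.1, "y": -1, "z": -12, "fingers": 1}], grip_force=100)

```text
time: 15.18
tool_pos: [0.5442, 0.1911, 0.1267]
tcp_rot: [1.31, 1.14, -1.307]
wrist_force: [0.2, -2.3, 0.8]
width: 0.105
```

```bash
python3 - <<'E'
from h import *
s=monitor.read_state();print(s['time'],s['tool_pos'],s['wrist_force'],s['torque'])
snap('wrist','w11');c=load('w11');P=cloud(c);print([P[v,u,2].round(4) for v in (270,280,290) for u in (318,324,328)])
E
```

```text
15.175 [0.54420388 0.19113912 0.12671314] [ 0.20251437 -2.32087915  0.81911252] [-0.34529303  0.01261808  0.04906053]
[np.float64(0.1436), np.float64(0.143), np.float64(0.1436), np.float64(0.1434), np.float64(0.1445), np.float64(0.1431), np.float64(0.1433), np.float64(0.1436), np.float64(0.1432)]
```

Emit:
play_rows(deltas=[{"wx": 0, "wy": 0, "wz": 0, "x": 0.2, "y": 2, "z": -1.5, "fingers": 1}, {"wx": 0, "wy": 0, "wz": 0, "x": 0, "y": 0, "z": -3, "fingers": 1}, {"wx": 0, "wy": 0, "wz": 0, "x": 0.2, "y": 2, "z": -4.5, "fingers": 1}, {"wx": 0, "wy": 0, "wz": 0, "x": 0, "y": 0, "z": -6, "fingers": 1}, {"wx": 0, "wy": 0, "wz": 0, "x": 0.2, "y": 2, "z": -7.5, "fingers": 1}, {"wx": 0, "wy": 0, "wz": 0, "x": 0, "y": 0, "z": -9, "fingers": 1}, {"wx": 0, "wy": 0, "wz": 0, "x": 0.2, "y": 2, "z": -10.5, "fingers": 1}, {"wx": 0, "wy": 0, "wz": 0, "x": 0.1, "y": 1, "z": -12, "fingers": 1}, {"wx": 0, "wy": 0, "wz": 0, "x": 0.1, "y": 1, "z": -12, "fingers": 1}], grip_force=100)

```text
time: 16.35
tool_pos: [0.5443, 0.192, 0.1143]
tcp_rot: [1.31, 1.14, -1.307]
wrist_force: [-0.4, -5.7, 7.4]
width: 0.106
```

```bash
python3 - <<'E'
from h import *
s=monitor.read_state();print(s['time'],s['tool_pos'],s['wrist_force'],s['torque'])
snap('wrist','w12');c=load('w12');P=cloud(c);print([P[v,u,2].round(4) for v in (270,280,290) for u in (318,324,328)])
snap('side','s12');crop('s12',260,120,380,260,4,'s12c');crop('w12',260,130,390,310,4,'w12c')
E
```

```text
16.35 [0.5442821  0.191967   0.11434536] [-0.36970387 -5.69426046  7.39430839] [-1.05364982 -0.02866543 -0.01811958]
[np.float64(0.131), np.float64(0.1309), np.float64(0.1305), np.float64(0.1315), np.float64(0.1309), np.float64(0.1319), np.float64(0.1303), np.float64(0.1309), np.float64(0.132)]
```

View pics/w12c.png

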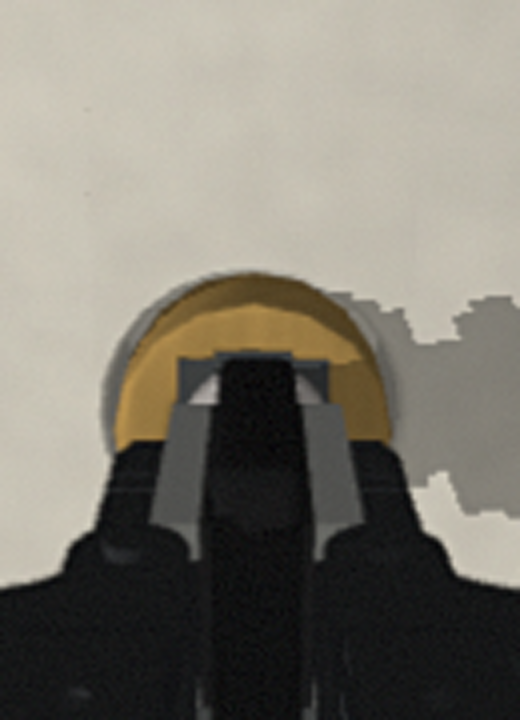

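View pics/s12c.png

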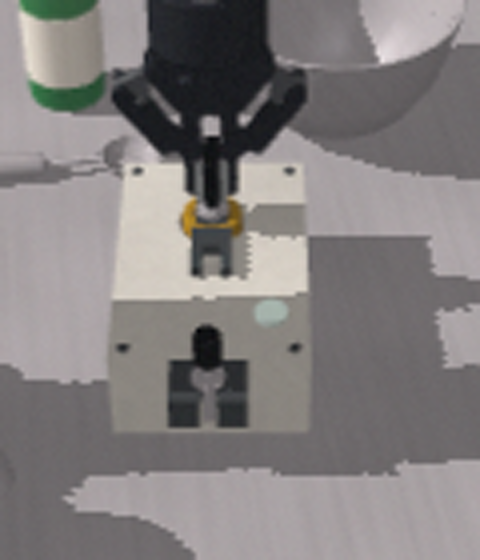

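Emit:
play_rows(deltas=[{"wx": 0, "wy": 0, "wz": 0, "x": -0.1, "y": -1.5, "z": -1, "fingers": 1}, {"wx": 0, "wy": 0, "wz": 0, "x": 0, "y": 0.5, "z": -2, "fingers": 1}, {"wx": 0, "wy": 0, "wz": 0, "x": -0.1, "y": -1.5, "z": -2.5, "fingers": 1}, {"wx": 0, "wy": 0, "wz": 0, "x": -0.1, "y": -0.5, "z": -2.5, "fingers": 1}, {"wx": 0, "wy": 0, "wz": 0, "x": -0.1, "y": -0.5, "z": -2.5, "fingers": 1}], grip_force=100)

```text
time: 17.08
tool_pos: [0.5444, 0.192, 0.1142]
tcp_rot: [1.31, 1.14, -1.307]
wrist_force: [-5.1, -6.0, 18.7]
width: 0.098
```

```bash
python3 - <<'E'
from h import *
s=monitor.read_state();print(s['time'],s['tool_pos'],s['wrist_force'],s['torque'])
c=snap('wrist','w13');P=cloud(c);print(np.nanmedian(P[265:295,316:330,2]))
E
```

```text
17.075 [0.54442405 0.19195852 0.11416889] [-5.13290495 -5.96723102 18.7221642 ] [-1.18958232  0.94475642 -0.04592038]
0.13127964632066083
```

Emit:
play_rows(deltas=[{"wx": 0, "wy": 0, "wz": -4, "x": 0.1, "y": 0, "z": 1, "fingers": 1}, {"wx": 0, "wy": 0, "wz": -12, "x": 0.3, "y": 0, "z": 1, "fingers": 1}, {"wx": 0, "wy": 0, "wz": -20, "x": 0.5, "y": -0.1, "z": 1, "fingers": 1}, {"wx": 0, "wy": 0, "wz": -28, "x": 0.7, "y": -0.2, "z": 1, "fingers": 1}, {"wx": 0, "wy": 0, "wz": -36, "x": 0.8, "y": -0.3, "z": 1, "fingers": 1}, {"wx": 0, "wy": 0, "wz": -44, "x": 1.0, "y": -0.4, "z": 1, "fingers": 1}, {"wx": 0, "wy": 0, "wz": -44, "x": 1.0, "y": -0.4, "z": 1, "fingers": 1}], grip_force=100)

```text
time: 18.0
tool_pos: [0.5447, 0.1916, 0.1142]
tcp_rot: [1.839, 0.635, -1.837]
wrist_force: [-4.5, -5.3, 15.8]
width: 0.103
```

```bash
python3 - <<'E'
from h import *
s=monitor.read_state();m=R.from_rotvec(s['tcp_rot']).as_matrix();print(s['time'],s['tool_pos'],s['wrist_force'],s['torque'],np.degrees(np.arctan2(m[1,1],m[0,1])),m[:,0].round(3))
snap('wrist','w14');snap('side','s14');snap('scene','c14')
crop('s14',260,120,380,260,4,'s14c');crop('c14',290,150,400,250,5,'c14c')
E
```

```text
18.0 [0.5446784  0.19158816 0.11422788] [-4.51112405 -5.31193107 15.75144321] [-0.95531616  0.92272189  0.115258  ] -51.880648844183995 [ 0.001  0.    -1.   ]
```

View pics/w14.png

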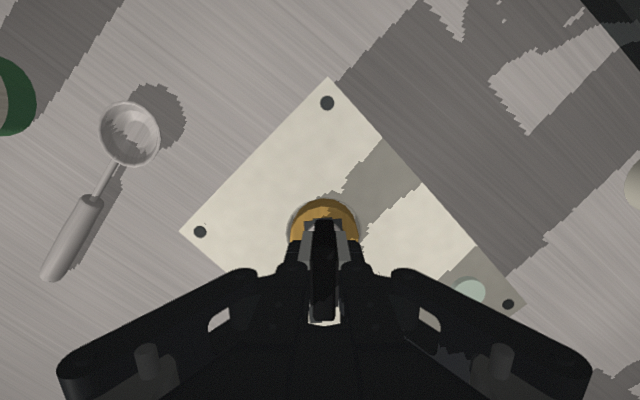

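View pics/s14c.png

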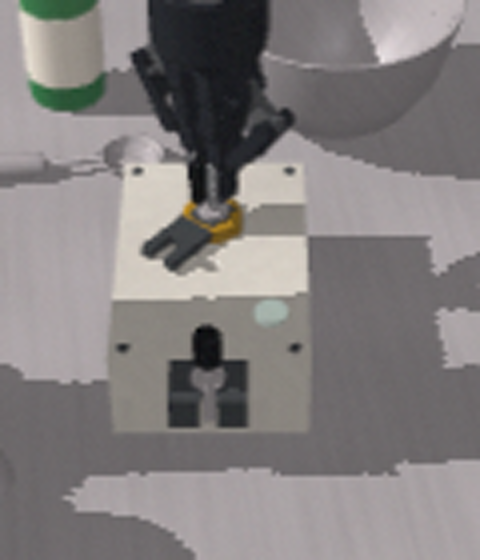

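Emit:
play_rows(deltas=[{"wx": 0, "wy": 0, "wz": -8, "x": 0.1, "y": -0.2, "z": 0, "fingers": 1}, {"wx": 0, "wy": 0, "wz": -16, "x": 0.2, "y": -0.3, "z": 0, "fingers": 1}, {"wx": 0, "wy": 0, "wz": -24, "x": 0.3, "y": -0.5, "z": 0, "fingers": 1}, {"wx": 0, "wy": 0, "wz": -32, "x": 0.4, "y": -0.7, "z": 0, "fingers": 1}, {"wx": 0, "wy": 0, "wz": -40, "x": 0.4, "y": -0.8, "z": 0, "fingers": 1}, {"wx": 0, "wy": 0, "wz": -48, "x": 0.4, "y": -1, "z": 0, "fingers": 1}, {"wx": 0, "wy": 0, "wz": -54, "x": 0.4, "y": -1.2, "z": 0, "fingers": 1}, {"wx": 0, "wy": 0, "wz": -54, "x": 0.4, "y": -1.2, "z": 0, "fingers": 1}, {"wx": 0, "wy": 0, "wz": -54, "x": 0.4, "y": -1.2, "z": 0, "fingers": 1}], grip_force=100)

```text
time: 19.27
tool_pos: [0.5449, 0.1908, 0.1142]
tcp_rot: [-2.074, 0.287, 2.072]
wrist_force: [-4.7, -4.6, 15.9]
width: 0.103
```

```bash
cat > st.py <<'E'
from h import *
s=monitor.read_state();m=R.from_rotvec(s['tcp_rot']).as_matrix();print(s['time'],s['q'].round(3),s['tool_pos'],s['wrist_force'],s['torque'],np.degrees(np.arctan2(m[1,1],m[0,1])))
E
python3 st.py
```

```text
19.275 [2.930e-01 2.060e-01 1.948e+00 1.000e-03 9.860e-01 2.140e+00] [0.54489909 0.19082703 0.11421895] [-4.70025926 -4.56597016 15.92305761] [-0.74093919  0.98834596  0.14260098] -105.81285647762847
```

Emit:
play_rows(deltas=[{"wx": 0, "wy": 0, "wz": -2, "x": 0, "y": 0, "z": 0, "fingers": 1}, {"wx": 0, "wy": 0, "wz": -4, "x": 0, "y": 0, "z": 0, "fingers": 1}, {"wx": 0, "wy": 0, "wz": -4, "x": 0, "y": 0, "z": 0, "fingers": 1}, {"wx": 0, "wy": 0, "wz": -4, "x": 0, "y": 0, "z": 0, "fingers": 1}], grip_force=100)

```text
time: 19.77
tool_pos: [0.5448, 0.1907, 0.1142]
tcp_rot: [-2.034, 0.354, 2.033]
wrist_force: [-5.7, -4.3, 15.7]
width: 0.104
```

```bash
python3 st.py; python3 - <<'E'
from h import *
snap('wrist','w15');snap('side','s15');snap('scene','c15')
crop('s15',260,120,380,260,4,'s15c');crop('c15',290,150,400,250,5,'c15c')
E
```

```text
19.775 [0.293 0.206 1.948 0.    0.987 2.21 ] [0.54480936 0.19066402 0.11421054] [-5.72081278 -4.31548249 15.65176678] [-0.78886147  1.05095784  0.16744902] -109.80692832152573
```

View pics/w15.png

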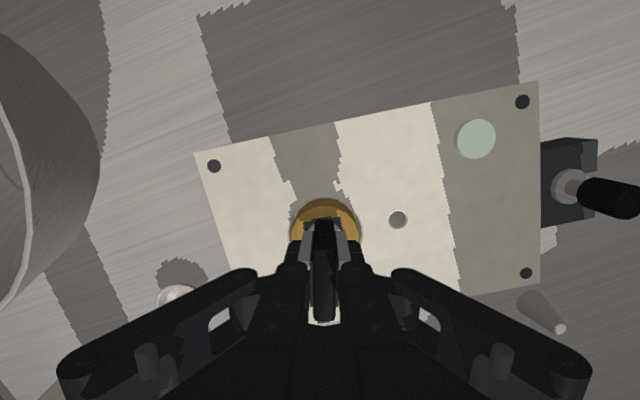

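View pics/s15c.png

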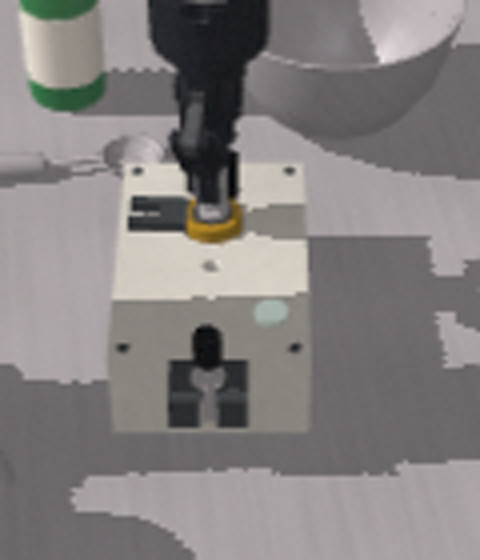

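Emit:
play_rows(deltas=[{"wx": 0, "wy": 0, "wz": -2, "x": 0, "y": 0, "z": 0, "fingers": 1}, {"wx": 0, "wy": 0, "wz": -4, "x": 0, "y": 0, "z": 0, "fingers": 1}, {"wx": 0, "wy": 0, "wz": -4, "x": 0, "y": 0, "z": 0, "fingers": 1}, {"wx": 0, "wy": 0, "wz": -4, "x": 0, "y": 0, "z": 0, "fingers": 1}], grip_force=100)

```text
time: 20.42
tool_pos: [0.5448, 0.1906, 0.1142]
tcp_rot: [-1.994, 0.418, 1.992]
wrist_force: [-5.4, -4.4, 15.4]
width: 0.106
```

```bash
python3 st.py; python3 - <<'E'
from h import *
snap('wrist','w16');snap('side','s16');snap('scene','c16')
a=cv2.imread('pics/side0.png')
for t in ('15','16'):
    c=load('s'+t);P=cloud(c)
    m=(P[...,2]>.074)&(P[...,2]<.085)&(c['frame'].max(2)<110)
    q=P[m][:,:2];q=q[(np.linalg.norm(q-[.544,.1906],axis=1)<.065)]
    d=q-[.544,.1906];r=np.linalg.norm(d,axis=1);d=d[r>.028];print(t,len(d),np.degrees(np.arctan2(d[:,1].mean(),d[:,0].mean())),d.mean(0))
crop('s16',280,160,340,200,12,'s16c');crop('w16',270,190,380,340,4,'w16c')
E
```

```text
20.425 [ 0.294  0.206  1.948 -0.     0.987  2.279] [0.54479612 0.19063093 0.11422796] [-5.40668282 -4.42155498 15.37959435] [-0.79694455  1.09516887  0.58490538] -113.72834003972999
15 72 171.09968276838364 [-0.04044363  0.00633353]
16 71 170.5635438428689 [-0.03970577  0.00659921]
```

View pics/w16c.png

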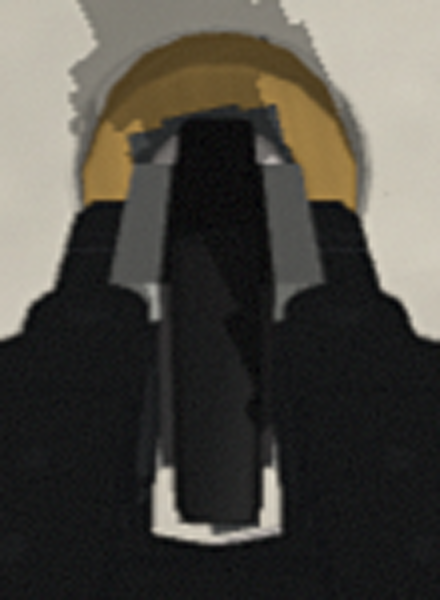

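View pics/s16c.png

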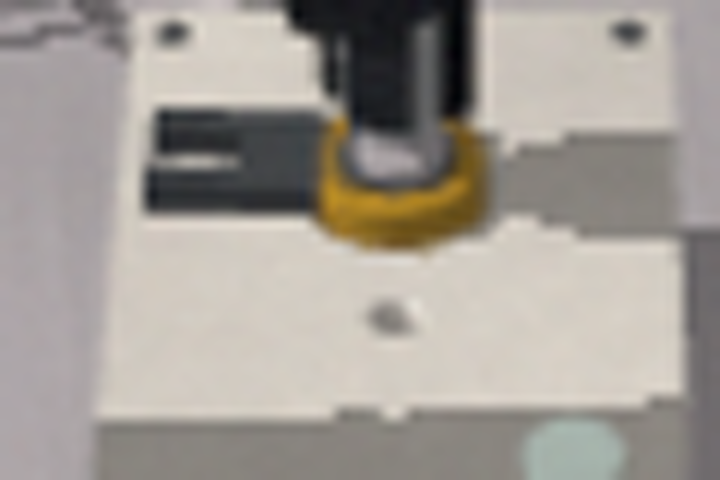

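Torque jumped from 0.17 to 0.58 N m, so the lock is on its stop. I'll hold about a second to check it is stable.

Emit:
play_rows(deltas=[{"wx": 0, "wy": 0, "wz": 0, "x": 0, "y": 0, "z": 0, "fingers": 1}, {"wx": 0, "wy": 0, "wz": 0, "x": 0, "y": 0, "z": 0, "fingers": 1}, {"wx": 0, "wy": 0, "wz": 0, "x": 0, "y": 0, "z": 0, "fingers": 1}, {"wx": 0, "wy": 0, "wz": 0, "x": 0, "y": 0, "z": 0, "fingers": 1}, {"wx": 0, "wy": 0, "wz": 0, "x": 0, "y": 0, "z": 0, "fingers": 1}, {"wx": 0, "wy": 0, "wz": 0, "x": 0, "y": 0, "z": 0, "fingers": 1}], grip_force=100)

```text
time: 21.32
tool_pos: [0.5448, 0.1906, 0.1142]
tcp_rot: [-1.994, 0.418, 1.993]
wrist_force: [-5.4, -3.1, 16.0]
width: 0.106
```

```bash
python3 st.py; python3 - <<'E'
from h import *
snap('wrist','w17');c=snap('side','s17');w=load('w17');P=cloud(w);print('bow top',np.nanmedian(P[270:300,318:330,2]))
P=cloud(c);m=(P[...,2]>.074)&(P[...,2]<.085)&(c['frame'].max(2)<110)
q=P[m][:,:2]-[.544,.1906];r=np.linalg.norm(q,axis=1);d=q[(r<.065)&(r>.028)];print(np.degrees(np.arctan2(d[:,1].mean(),d[:,0].mean())))
E
```

```text
21.325 [ 0.294  0.206  1.948 -0.     0.987  2.278] [0.54475592 0.19064375 0.11416988] [-5.42340558 -3.14641965 15.96077233] [-0.75953007  1.05591243  0.58684838] -113.72408353186349
bow top 0.1312009699855815
170.7651003198041
```

View pics/s17.png

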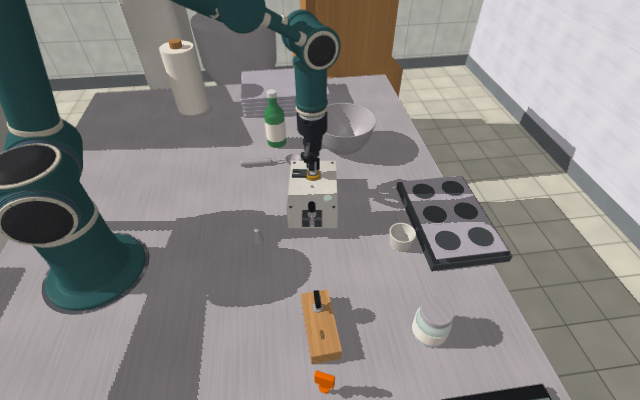

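The pose, force and torque stay steady. The pin is parked at (312,212), the round key is still in its slot, and the bystanders haven't moved. Handing in.

```bash
python3 -c "
from workcell import finish_job
print(finish_job())"
```

```text
the job is handed in; nothing more can be done
None
```

The job is handed in at about 21 s of the 72 s allowed, with the gripper still holding the square key on the lock's stop.

- **Lock pin:** I drew it straight up and lowered it into the notch until contact (7.9 N up), then let go. In later pictures it stands upright with its collar on the bracket.
- **Key:** I took the square-headed key from the -y slot and worked it in with a wiggle. It is home: bow top measured at 131 mm, as expected, and it would not go further with about 19 N of push.
- **Turn:** The torque jumped from 0.17 to 0.59 N m at the stop. It stayed there through a hold of about 0.75 s, with the 100 N grip on.
- **Everything else:** In the last side picture the round key, the orange look-alike and the bystanders appear where they were.

**Small disagreements:** the cam arm measured about 1° short of the nominal stop angle, which is within the camera error. The gripper turned about 5–6° past the key's nominal 100° because the key gives slightly in the pads. The measured tool pose ran 2–3 mm off the commanded one at times, so I corrected from the readings and pictures.

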